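Set out the size sample row at the mango packing bench

ROBOT

A 6-joint arm with a two-finger parallel gripper is mounted at the origin on the work surface. World frame = base frame: x ahead of the robot, y to its left, z up, the work surface at z = 0. Lengths are in m, angles in rad, forces in N, time in s.
With the tool pointing down it reaches from about 0.35 to 0.875 m from the base axis. Payload 15.5 kg.
Tool frame: the origin (TCP) lies at the very end of the fingers, on their centre line; the grasp point (between the pads) lies 19 mm behind it (ctrl.hold_point_z is the z of the grasp point in the tool frame, in m); z points along the fingers, y is the direction in which the jaws open and shut (so a half turn about z gives the same grasp; the last joint's range is limited). The gripper opens to 85 mm and grips with 20 to 120 N. Pads are 22 mm wide; open, the fingers measure 114 mm over their backs; the gripper's body (76 mm by 85 mm) begins 54 mm behind the grasp point. The pads swing forward as they close: fully open they stand 13 mm farther back than shut.
Start: joints at [1.232, 0.494, 1.345, -0, 1.302, -0.096], TCP at [0.15, 0.607, 0.231] pointing down, gripper open.
Joint ranges: [-2.91, 2.91], [-0.82, 2.16], [0.22, 2.67], [-1.22, 4.37], [0.12, 2.79], [-3.08, 3.08]. Speed limits (rad/s): [1.89, 1.89, 2.57, 3.01, 3.01, 3.01].

INTERFACE

Orientations are given as [roll, pitch, yaw] about the fixed x, y, z axes, in that order (R = Rz(yaw) Ry(pitch) Rx(roll)).
In Python, from station import ctrl gives the robot as it stands.
- The arm moves only by the tool carry_out, never from a script. Its argument "increments" is a list of rows, each an object of numbers: "tx", "ty", "tz": the shift along the tool's x, y, z in units of 0.025 m (1.0 is 0.025 m); "twist": the turn about the tool's z in units of 4 degrees (1.0 is 4 degrees). In form: [{"tx": .., "ty": .., "tz": .., "twist": ..}, ...]. A call has exactly 5 rows; each row shifts and turns the commanded pose from where the row before left it, along the tool's axes as they then stand; what a row does not reach is not made up. A row lasts 1/10 s, in which the tool goes at most 50 mm and 8.59 degrees, less where a joint would pass 70% of its speed; a pose out of reach is approached as far as the arm can. A call with a number of a shift or a turn outside -1 to 1 is refused whole. A call with a gripper value outside its range is refused whole. "fingers" is the opening, from -1 (shut) to 1 (fully open), so that 0 is half open, set as the call begins (left out, the last holds). The fingers move at their own pace and stop on an object; "newtons" is the grip in N (left out, the last holds). Time passes only in rows, so rows that do not move let the fingers close, or fill a call up. It gives the time, the measured TCP pose, the force and the opening at its end, in the units of the state.
- ctrl.sense(): the state, without advancing time (a new reading comes with each control period).
- ctrl.get_image(name): name is "scene" or "top"; returns a dict with "image" (384x512x3 uint8, red, green, blue), "vertical_fov" (degrees; the focal length in pixels is half the picture's height over the tangent of half this angle, whatever the lens; pixels are square), "cx", "cy" (the principal point, pixels), "dist" ([k1, k2, p1, p2, k3] as OpenCV has them; the pictures are not rectified), "extrinsics" (4x4, takes a point from world to camera coordinates). Camera axes: x right, y up, looking along -z (the intrinsics and any distortion apply to the point x, -y, -z); pixel columns grow to the right and rows downward; lengths in m; the calibration is good to about 2 mm. A picture is of the moment at which its call begins. There is no depth.
- ctrl.sign_off(): hands the job in, once; it reports no verdict.
The state is a dict: "time": time; "q": joint angles; "joint_vel": joint speeds; "joint_efforts": joint torques, N m; "position": TCP position; "orientation": TCP orientation; "force": force on the tool from outside, world axes, zero at the start; "moment": the same for the moment, N m; "gripper_width": opening from 0.0 (shut) to 1.0 (fully open).
Only numpy, scipy, OpenCV 4.12 (cv2) and the standard library are available. Lean on these libraries where they do the work, as an engineer would, in place of code of your own. Each camera call takes 0.05 s, during which the arm holds its last target.

TASK

Make up the size sample row that the packers grade by: lay the four loose mangoes in the four white cups of the tray, one centred in each cup, in order of size from the smallest, in the cup next to the card with the small mango print, up to the largest, in the cup next to the card with the big print. Set each one down without dropping it, since mangoes bruise, and leave them lying still.

Things in the scene. Friction and masses are not known exactly. Their poses are not given: they have to be found in the camera images.
- mango_smallest_center (a point): The smallest mango of the four: bare, firm, yellow with a greenish stem end, lying on its flat cheek on the bench; 60 mm long, 40 mm wide, 36 mm high. This point is its centre, half-way up; x runs along its length to the stem end, y across its width (the natural grip), z up.
- mango_second_center (a point): The second smallest mango of the four: bare, firm, yellow with a greenish stem end, lying on its flat cheek on the bench; 72 mm long, 48 mm wide, 43 mm high. This point is its centre, half-way up; x runs along its length to the stem end, y across its width (the natural grip), z up.
- mango_third_center (a point): The second largest mango of the four: bare, firm, yellow with a greenish stem end, lying on its flat cheek on the bench; 84 mm long, 56 mm wide, 50 mm high. This point is its centre, half-way up; x runs along its length to the stem end, y across its width (the natural grip), z up.
- mango_largest_center (a point): The largest mango of the four: bare, firm, yellow with a greenish stem end, lying on its flat cheek on the bench; 96 mm long, 64 mm wide, 57 mm high. This point is its centre, half-way up; x runs along its length to the stem end, y across its width (the natural grip), z up.
- cup_1: One of the four equal white round cups of the grey sample tray, number 1 of 4 counted from the robot's left (+y) to its right. Shallow dish, 82 mm across the rim, 74 mm clear inside, rim 7 mm high; its inner floor lies 2 mm above this origin, which is the centre of its underside. Its y axis runs along the row towards cup 1; cups stand 100 mm apart, the tray is fixed to the bench.
- cup_2: One of the four equal white round cups of the grey sample tray, number 2 of 4 counted from the robot's left (+y) to its right. Shallow dish, 82 mm across the rim, 74 mm clear inside, rim 7 mm high; its inner floor lies 2 mm above this origin, which is the centre of its underside. Its y axis runs along the row towards cup 1; cups stand 100 mm apart, the tray is fixed to the bench.
- cup_3: One of the four equal white round cups of the grey sample tray, number 3 of 4 counted from the robot's left (+y) to its right. Shallow dish, 82 mm across the rim, 74 mm clear inside, rim 7 mm high; its inner floor lies 2 mm above this origin, which is the centre of its underside. Its y axis runs along the row towards cup 1; cups stand 100 mm apart, the tray is fixed to the bench.
- cup_4: One of the four equal white round cups of the grey sample tray, number 4 of 4 counted from the robot's left (+y) to its right. Shallow dish, 82 mm across the rim, 74 mm clear inside, rim 7 mm high; its inner floor lies 2 mm above this origin, which is the centre of its underside. Its y axis runs along the row towards cup 1; cups stand 100 mm apart, the tray is fixed to the bench.
- card_small: White picture card 84 x 64 x 4 mm lying at one end of the tray, beyond either cup 1 or cup 4, with a small dark green mango print (26 mm long): it marks the small end of the row. At the other end lies a like card with a big print (66 mm long), which marks the large end. Origin: centre of its underside, 82 mm from the centre of the nearest cup.
There are look-alikes about, which are no part of the job. What is shaped like the part that bears mango_second_center but black or grey is not meant.

How it is judged:
At the end, for the whole second after the job is handed in: Each mango lies in its cup, smallest next to the small-print card up to the largest next to the big-print card; each centre within 15 mm of its cup's centre seen from above and lying down (centre at most 12 mm higher over the cup's underside than half the mango's height); all at rest (((horizontal distance between card_small and cup_1 below 0.15 m and horizontal distance between mango_smallest_center and cup_1 below 0.015 m and z of mango_smallest_center in the frame of cup_1 below 0.03 m and horizontal distance between mango_second_center and cup_2 below 0.015 m and z of mango_second_center in the frame of cup_2 below 0.0335 m and horizontal distance between mango_third_center and cup_3 below 0.015 m and z of mango_third_center in the frame of cup_3 below 0.037 m and horizontal distance between mango_largest_center and cup_4 below 0.015 m and z of mango_largest_center in the frame of cup_4 below 0.0405 m) or (horizontal distance between card_small and cup_4 below 0.15 m and horizontal distance between mango_smallest_center and cup_4 below 0.015 m and z of mango_smallest_center in the frame of cup_4 below 0.03 m and horizontal distance between mango_second_center and cup_3 below 0.015 m and z of mango_second_center in the frame of cup_3 below 0.0335 m and horizontal distance between mango_third_center and cup_2 below 0.015 m and z of mango_third_center in the frame of cup_2 below 0.037 m and horizontal distance between mango_largest_center and cup_1 below 0.015 m and z of mango_largest_center in the frame of cup_1 below 0.0405 m)) and linear speed of each of mango_smallest, mango_second, mango_third, mango_largest below 0.02 m/s and angular speed of each of mango_smallest, mango_second, mango_third, mango_largest below 0.3 rad/s); the robot touches nothing.
It fails at once if the smallest mango is dropped (it moves faster than 0.8 m/s with no finger on it: a free fall of more than about 3 cm) (linear speed of mango_smallest above 0.8 m/s and contact force between the fingers and mango_smallest below 0.05 N).
It fails at once if the second smallest mango is dropped (it moves faster than 0.8 m/s with no finger on it: a free fall of more than about 3 cm) (linear speed of mango_second above 0.8 m/s and contact force between the fingers and mango_second below 0.05 N).
It fails at once if the second largest mango is dropped (it moves faster than 0.8 m/s with no finger on it: a free fall of more than about 3 cm) (linear speed of mango_third above 0.8 m/s and contact force between the fingers and mango_third below 0.05 N).
It fails at once if the largest mango is dropped (it moves faster than 0.8 m/s with no finger on it: a free fall of more than about 3 cm) (linear speed of mango_largest above 0.8 m/s and contact force between the fingers and mango_largest below 0.05 N).
It also fails if it takes over 102 s, if anything falls off the work surface, if the arm or the gripper's body presses on something with over 40 N, if the wrist force passes 120 N, or if a joint passes its speed limit or range.

## Working session

There is one attempt and no reset: what is moved stays moved. The work goes in short steps, Python scripts to look and compute and a tool call to move; the robot and the scene stay as the last step left them, time stands still between calls to the robot, and variables do not carry over. Pictures are saved under pics/ and viewed, and the job is handed in when it is done.

Besides the shell and the picture viewer there is one more tool, called after "Emit:" as name(argument=value, ...), one argument or row to a line, values as JSON. carry_out: Moves the arm, as the interface text tells. Shifts and turns lie within -1 to 1; 1 stands for 0.025 m of shift or 4 degrees of turn. Its arguments: {"type":"object","properties":{"increments":{"type":"array"},"fingers":{"type":"number"},"newtons":{"type":"number"}},"required":["increments"]}

```bash
ls; mkdir -p pics; python3 - <<'E'
from station import ctrl
import cv2
s=ctrl.sense();print(s['time'],s['position'],s['orientation'],s['gripper_width'],ctrl.hold_point_z)
for n in('scene','top'):
    d=ctrl.get_image(n);cv2.imwrite(f'pics/{n}0.png',d['image'][:,:,::-1])
    print(n,d['vertical_fov'],d['cx'],d['cy'],d['dist'],d['extrinsics'])
E
```

```text
pics
0.0 [0.15012472 0.60630673 0.2306827 ] [-3.14032177e+00 -1.01684602e-04  2.89882475e+00] 0.9956847838328746 -0.0187
scene 48.28289961574917 249.56922478724388 193.08446633192403 [0.03749146 0.         0.         0.         0.        ] [[ 0.80319835  0.59570309  0.00319901 -0.37544548]
 [-0.44114639  0.59118055  0.67520028  0.17067489]
 [ 0.40032771 -0.54373099  0.73762751 -1.36167027]
 [ 0.          0.          0.          1.        ]]
top 43.93945853693141 256.41016345080186 195.17711891119427 [-0.18890496  0.          0.          0.          0.        ] [[ 0.0182853  -0.99959283  0.02190469 -0.02659303]
 [ 0.98791133  0.02143603  0.15353081 -0.45841587]
 [-0.15393785  0.01883253  0.98790105 -1.29875759]
 [ 0.          0.          0.          1.        ]]
```

```bash
python3 - <<'E'
import cv2
for n in('scene','top'):
    i=cv2.imread(f'pics/{n}0.png');cv2.imwrite(f'pics/{n}0b.png',cv2.resize(i,(800,600),interpolation=cv2.INTER_CUBIC))
E
```

```text
(no output)
```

View pics/scene0b.png

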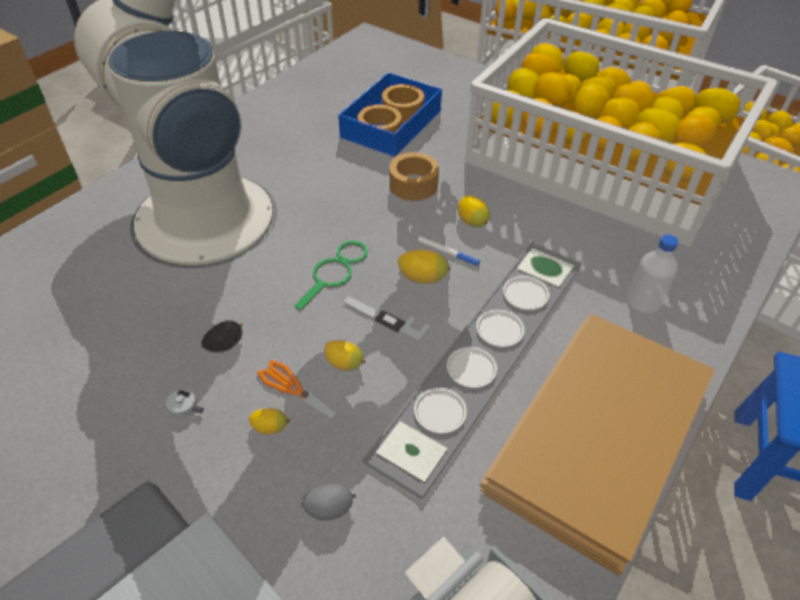

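View pics/top0b.png

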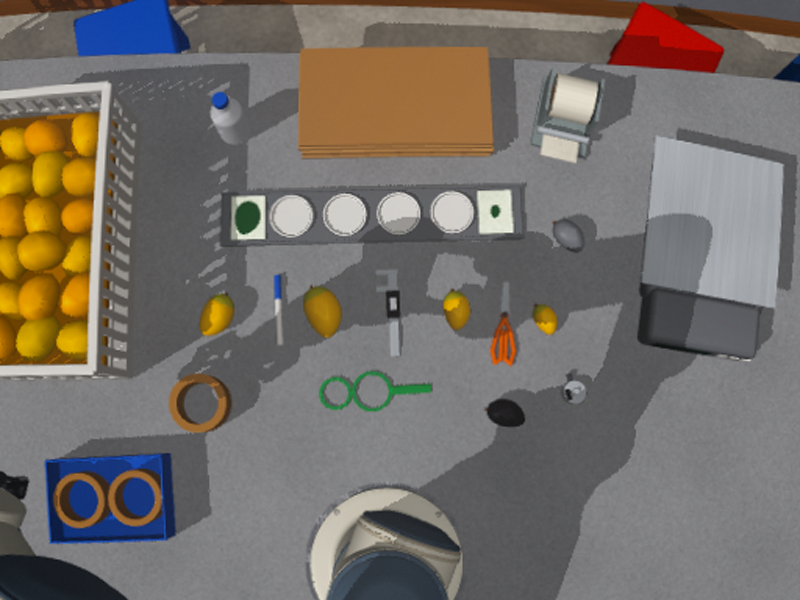

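The scene view shows the loose yellow mangoes at (267,420), (343,354), (423,266) and (473,210), in the 800x600 picture. The top view shows them at (545,318), (457,309), (323,311) and (218,314).

The cups in the top view are at (452,212), (399,213), (345,214) and (292,215). The small print is on the right at (495,211), beyond cup 4. The big print is on the left, beyond cup 1.

These could be mistaken for my targets, in top-view pixels:
- black mango at (506,412)
- grey mango at (569,234)
- crate fruit at x<100

I choose the four loose yellow ones and will check them in close crops.

```bash
cat > h.py <<'E'
import numpy as np, cv2
from scipy.optimize import least_squares
def cam(d):
    f=192/np.tan(np.radians(d['vertical_fov'])/2)
    K=np.array([[f,0,d['cx']],[0,f,d['cy']],[0,0,1.]])
    E=np.diag([1,-1,-1,1.])@np.array(d['extrinsics'])
    return K,np.array(d['dist'],float),E
def proj(c,P):
    K,D,E=c
    return cv2.projectPoints(np.asarray(P,float).reshape(-1,3),cv2.Rodrigues(E[:3,:3])[0],E[:3,3],K,D)[0].reshape(-1,2)
def tri(cs,us):
    def r(p): return np.concatenate([proj(c,p)[0]-u for c,u in zip(cs,us)])
    s=least_squares(r,[.45,0,.03]); return s.x,s.fun
def onz(c,u,z):
    K,D,E=c
    n=cv2.undistortPoints(np.array([[u]],float),K,D)[0,0]
    R=E[:3,:3];o=-R.T@E[:3,3];v=R.T@np.array([*n,1]);return o+v*(z-o[2])/v[2]
def masks(img):
    h=cv2.cvtColor(img,cv2.COLOR_RGB2HSV)
    m=cv2.inRange(h,(14,110,50),(45,255,255))
    m=cv2.morphologyEx(m,cv2.MORPH_OPEN,np.ones((3,3)))
    return m
E
python3 - <<'E'
from h import *; from station import ctrl
for n,(x0,y0,w,hh) in dict(top=(120,110,260,150),scene=(140,110,260,200)).items():
    d=ctrl.get_image(n);im=d['image'];m=masks(im)
    k,l,st,c=cv2.connectedComponentsWithStats(m)
    for i in range(1,k):
        if 60<st[i,4]<2500 and x0<c[i][0]<x0+w and y0<c[i][1]<y0+hh:
            print(n,i,st[i],c[i].round(1))
    ct,_=cv2.findContours(m,0,2)
    o=cv2.resize(im[y0:y0+hh,x0:x0+w],None,fx=3,fy=3,interpolation=cv2.INTER_CUBIC)[:,:,::-1].copy()
    for q in ct: cv2.drawContours(o,[(q-[x0,y0])*3+1],-1,(255,0,255),1)
    cv2.imwrite(f'pics/{n}1.png',o)
E
```

```text
top 10 [194 184  25  32 590] [206.  198.8]
top 11 [284 187  17  24 322] [292.  197.9]
top 12 [128 189  22  26 440] [138.3 201.4]
top 14 [341 195  16  19 226] [348.7 203.8]
top 18 [108 239  40  38 673] [127.3 257.5]
scene 47 [250  98  31  30 744] [264.4 112.6]
scene 56 [293 125  20  20 306] [302.6 134.5]
scene 57 [255 160  31  21 524] [270.2 169.8]
scene 59 [208 218  24  19 357] [219.4 226.6]
scene 61 [160 262  23  16 306] [171.  269.1]
```

View pics/top1.png

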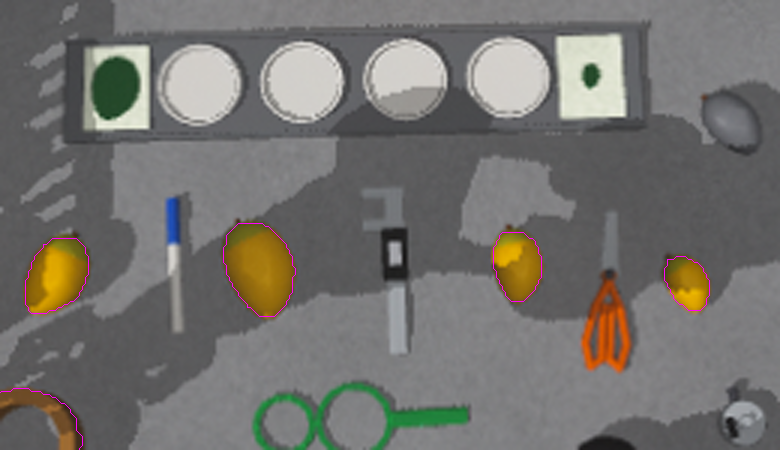

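View pics/scene1.png

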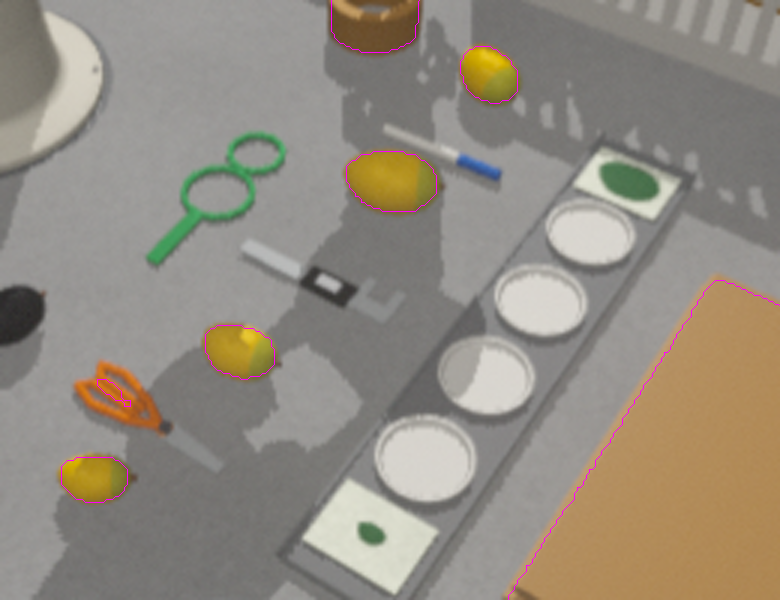

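```bash
cat > meas.py <<'E'
from h import *; from station import ctrl
np.set_printoptions(precision=4,suppress=True)
def mom(poly):
    M=cv2.moments(poly.astype(np.float32));a=M['m00']
    return np.array([M['m10']/a,M['m01']/a,M['mu20']/a,M['mu11']/a,M['mu02']/a,a])
u,v=np.meshgrid(np.linspace(0,2*np.pi,40),np.linspace(-np.pi/2,np.pi/2,21))
S=np.stack([np.cos(v)*np.cos(u),np.cos(v)*np.sin(u),np.sin(v)],-1).reshape(-1,3)
def fit(cs,obs,dims,p0,free=True):
    def pred(p):
        c,s=np.cos(p[3]),np.sin(p[3]);Q=S*np.array(dims)/2
        Q=Q@np.array([[c,s,0],[-s,c,0],[0,0,1]])+p[:3]
        return [mom(cv2.convexHull(proj(k,Q).astype(np.float32))) for k in cs]
    def r(p):
        o=[]
        for a,b in zip(pred(p),obs): o+=list((a-b)[:2]*3)+list((a-b)[2:5]*.2)
        return np.array(o)
    s=least_squares(r,p0);pr=pred(s.x)
    return s.x,[(a-b)[:2] for a,b in zip(pr,obs)],[b[5]/a[5] for a,b in zip(pr,obs)]
def obs_at(d,c):
    m=masks(d['image']);k,l,st,ce=cv2.connectedComponentsWithStats(m)
    i=1+np.argmin(np.linalg.norm(ce[1:]-c,axis=1))
    mm=cv2.moments((l==i).astype(np.uint8),True);a=mm['m00']
    return np.array([mm['m10']/a,mm['m01']/a,mm['mu20']/a,mm['mu11']/a,mm['mu02']/a,a])
DIM=dict(s1=(.06,.04,.036),s2=(.072,.048,.043),s3=(.084,.056,.05),s4=(.096,.064,.057))
E
python3 - <<'E'
from meas import *
dt=ctrl.get_image('top');ds=ctrl.get_image('scene');cs=[cam(dt),cam(ds)]
T=dict(s1=(348.7,203.8),s2=(292,197.9),s3=(138.3,201.4),s4=(206,198.8))
C=dict(s1=(171,269.1),s2=(219.4,226.6),s3=(302.6,134.5),s4=(270.2,169.8))
for n in T:
    o=[obs_at(dt,T[n]),obs_at(ds,C[n])]
    p,f=tri(cs,[o[0][:2],o[1][:2]])
    x,e,a=fit(cs,o,DIM[n],[*p,0.2 if n!='s3' else -.4])
    print(n,'tri',p,'fit',x[:3],'yaw deg',np.degrees(x[3]),np.round(e,2).tolist(),np.round(a,2))
rt=np.array([(199,84),(302,82),(405,79),(508,77)])/3+[120,110]-1/3
rs=np.array([(590,233),(541,300),(487,375),(425,459)])/3+[140,110]-1/3
def wm(d,c,rad):
    h=cv2.cvtColor(d['image'],cv2.COLOR_RGB2HSV);m=cv2.inRange(h,(0,0,120),(180,40,255))
    yy,xx=np.mgrid[:384,:512];m[(xx-c[0])**2+(yy-c[1])**2>rad**2]=0
    ct,_=cv2.findContours(m,0,cv2.CHAIN_APPROX_NONE);q=max(ct,key=cv2.contourArea)
    return cv2.fitEllipse(cv2.convexHull(q))
W=[]
for i in range(4):
    a=wm(dt,rt[i],17);b=wm(ds,rs[i],20)
    p,f=tri(cs,[a[0],b[0]]);q,_=tri(cs,[rt[i],rs[i]])
    print('cup',i+1,p,f,'hand',q,np.round(a[0],1),np.round(a[1],1),np.round(b[0],1),np.round(b[1],1))
E
```

```text
s1 tri [ 0.4434 -0.2821  0.0168] fit [ 0.4434 -0.2821  0.0168] yaw deg 11.459197162448772 [[-0.38, -0.31], [-0.39, 0.11]] [0.99 0.95]
s2 tri [ 0.4566 -0.1177  0.0208] fit [ 0.4566 -0.1177  0.0208] yaw deg 11.459125502357779 [[-0.39, -0.32], [-0.44, 0.09]] [0.97 0.93]
s3 tri [0.4362 0.318  0.0249] fit [0.4359 0.3177 0.0252] yaw deg -23.19253670247585 [[-0.18, -0.18], [-0.42, 0.1]] [0.96 0.94]
s4 tri [0.4473 0.1246 0.0289] fit [0.4473 0.1246 0.0289] yaw deg 11.4591586785004 [[-0.19, -0.17], [-0.2, 0.1]] [0.98 0.97]
cup 1 [0.6278 0.192  0.0127] [-0.1165 -0.1628 -0.1846  0.0411] hand [0.628 0.191 0.014] [185.7 137.8] [26.8 28.6] [336.3 187.4] [39.6 39.7]
cup 2 [0.6325 0.0918 0.0144] [-0.2322 -0.3091 -0.3441  0.0722] hand [0.6326 0.0914 0.0144] [220.1 136.9] [27.2 28.2] [319.9 209.6] [39.4 39.8]
cup 3 [ 0.6403 -0.0068  0.0125] [-0.7819 -0.9856 -1.0723  0.2101] hand [ 0.638  -0.0084  0.0143] [254.5 135.9] [26.8 28. ] [303.6 235. ] [35.9 40.6]
cup 4 [ 0.6432 -0.1088  0.0095] [-0.1612 -0.1895 -0.2019  0.0362] hand [ 0.6425 -0.109   0.0135] [288.7 135.3] [26.7 28.3] [281.3 263.7] [37.  40.4]
```

```bash
sed -i 's/least_squares(r,p0);pr/least_squares(r,p0,diff_step=1e-2,x_scale=[.01,.01,.01,.1]);pr/' meas.py
python3 - <<'E'
from meas import *
dt=ctrl.get_image('top');ds=ctrl.get_image('scene');cs=[cam(dt),cam(ds)]
T=dict(s1=(348.7,203.8),s2=(292,197.9),s3=(138.3,201.4),s4=(206,198.8))
C=dict(s1=(171,269.1),s2=(219.4,226.6),s3=(302.6,134.5),s4=(270.2,169.8))
for n in T:
    o=[obs_at(dt,T[n]),obs_at(ds,C[n])]
    p,f=tri(cs,[o[0][:2],o[1][:2]])
    for y in (.3,-.3):
        x,e,a=fit(cs,o,DIM[n],[*p,y])
        print(n,'fit',x[:3],'yaw deg',np.degrees(x[3]),np.round(e,2).tolist(),np.round(a,2))
# whole-row cups: model 4 rim circles (outer 82mm) at 100mm spacing
rt=np.array([(199,84),(302,82),(405,79),(508,77)])/3+[120,110]-1/3
rs=np.array([(590,233),(541,300),(487,375),(425,459)])/3+[140,110]-1/3
def row(p): 
    k=np.arange(4)-1.5; return np.stack([p[0]-(-np.sin(p[3]))*0.1*k*1, p[1]-np.cos(p[3])*.1*k, 0*k+p[2]],1)
def r(p): return np.concatenate([(proj(cs[0],row(p))-rt).ravel(),(proj(cs[1],row(p))-rs).ravel()])
s=least_squares(r,[.635,.04,.013,0]);print(row(s.x),np.degrees(s.x[3]),s.fun.round(1))
out=[]
th=np.linspace(0,2*np.pi,60)
for d,c,(x0,y0,w,h) in((dt,cs[0],(140,110,200,60)),(ds,cs[1],(240,160,140,130))):
    o=cv2.resize(d['image'][y0:y0+h,x0:x0+w],None,fx=4,fy=4,interpolation=cv2.INTER_CUBIC)[:,:,::-1].copy()
    for q in row(s.x):
        P=q+.041*np.stack([np.cos(th),np.sin(th),0*th],1)
        cv2.polylines(o,[np.int32((proj(c,P)-[x0,y0]+.5)*4)],True,(0,0,255),1)
    out.append(o)
W=800;out=[cv2.copyMakeBorder(o,0,0,0,W-o.shape[1],0) for o in out]
cv2.imwrite('pics/cups.png',cv2.resize(np.vstack(out),(800,760))[:600] if 0 else cv2.resize(np.vstack(out),(630,598)))
E
```

```text
s1 fit [ 0.4433 -0.2819  0.0173] yaw deg 24.699332144751097 [[-0.37, -0.31], [-0.39, 0.05]] [0.99 0.93]
s1 fit [ 0.4433 -0.2819  0.0173] yaw deg 24.70851477685726 [[-0.37, -0.31], [-0.39, 0.05]] [0.99 0.93]
s2 fit [ 0.4565 -0.1176  0.0211] yaw deg 6.23290798246575 [[-0.34, -0.33], [-0.42, 0.07]] [0.98 0.93]
s2 fit [ 0.4565 -0.1176  0.0211] yaw deg 6.23965432409493 [[-0.34, -0.33], [-0.42, 0.07]] [0.98 0.93]
s3 fit [0.4362 0.318  0.025 ] yaw deg -29.09654801931298 [[-0.18, -0.23], [-0.31, 0.07]] [0.97 0.96]
s3 fit [0.4362 0.318  0.025 ] yaw deg -29.124655016593977 [[-0.18, -0.23], [-0.31, 0.07]] [0.97 0.96]
s4 fit [0.4473 0.1247 0.029 ] yaw deg 20.102087500926405 [[-0.18, -0.2], [-0.27, 0.06]] [0.98 0.95]
s4 fit [0.4473 0.1247 0.029 ] yaw deg 20.11292613010054 [[-0.18, -0.2], [-0.27, 0.06]] [0.98 0.95]
[[ 0.628   0.191   0.0141]
 [ 0.6329  0.0912  0.0141]
 [ 0.6377 -0.0087  0.0141]
 [ 0.6426 -0.1086  0.0141]] 2.7986558014324316 [-0.2 -0.2 -0.3 -0.5 -0.3 -0.4 -0.4 -0.5 -0.2  0.  -0.5  0.3 -0.7  0.2
 -0.2 -0.2]
```

View pics/cups.png

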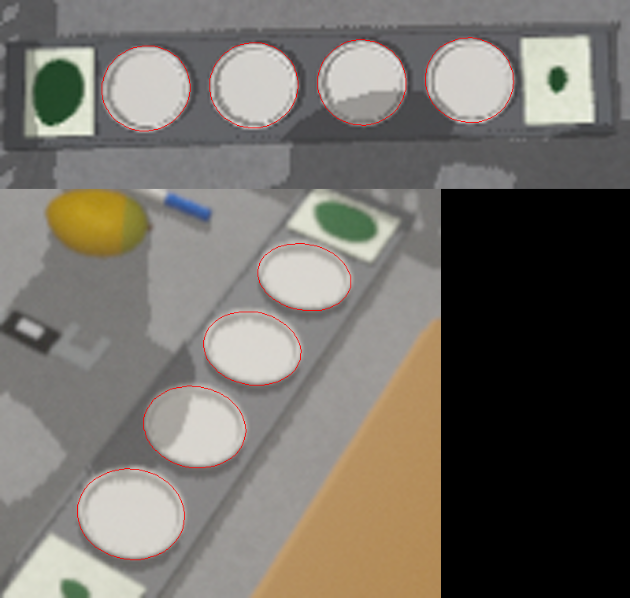

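Sizes are unambiguous: blob areas are 226, 322, 440 and 590 px, and the fitted centre heights of 17, 21, 25 and 29 mm agree with the text. The modelled rim circles sit on all four cups, with the rim at about 14 mm, so the floor is at about 9 mm. The small card is at cup 4.

Assignments: s1→cup 4, s2→cup 3, s3→cup 2, s4→cup 1. I start with s3, which is nearest the arm.

```bash
cat > go.py <<'E'
import sys,numpy as np
from station import ctrl
# go.py x y z yawdeg : totals in units; shift axes given for AFTER the twist
s=ctrl.sense();x,y,z,yw=map(float,sys.argv[1:5])
yaw=s['orientation'][2];d=(np.degrees(yaw)-yw+180)%360-180
t=np.radians(yw);dx,dy=x-s['position'][0],y-s['position'][1]
tx=dx*np.cos(t)+dy*np.sin(t);ty=dx*np.sin(t)-dy*np.cos(t)
print('t',round(s['time'],2),'pos',s['position'].round(4),'yaw',round(np.degrees(yaw)%360,1),'w',round(float(s['gripper_width']),3),'F',np.round(s['force'],1),'roll',np.round(s['orientation'][:2],3))
print('twist %.2f  tx %.2f ty %.2f tz %.2f'%(d/4,tx/.025,ty/.025,-(z-s['position'][2])/.025))
E
python3 go.py .436 .318 .09 151
```

```text
t 0.4 pos [0.1502 0.6066 0.2312] yaw 166.1 w 1.0 F [-0.5 -0.5 -0.5] roll [-3.141 -0.   ]
twist 3.77  tx -15.59 ty -4.56 tz 5.65
```

Emit:
carry_out(
  increments=[
    {"twist": 0.76},
    {"twist": 0.76},
    {"twist": 0.75},
    {"twist": 0.75},
    {"twist": 0.75},
  ],
  fingers=1,
  newtons=45,
)

```text
schema error: expected keys tx, ty, tz, twist
```

Emit:
carry_out(
  increments=[
    {"tx": -1, "ty": -0.3},
    {"tx": -1, "ty": -0.3},
    {"tx": -1, "ty": -0.3},
    {"tx": -1, "ty": -0.3},
    {"tx": -1, "ty": -0.3},
  ],
)

```text
schema error: expected keys tx, ty, tz, twist
```

Emit:
carry_out(
  increments=[
    {"tx": -1, "ty": -0.3},
    {"tx": -1, "ty": -0.3},
    {"tx": -1, "ty": -0.3},
    {"tx": -1, "ty": -0.3},
    {"tx": -1, "ty": -0.3},
  ],
)

```text
schema error: expected keys tx, ty, tz, twist
```

Emit:
carry_out(
  increments=[
    {"tx": -1, "ty": -0.3, "tz": 1},
    {"tx": -1, "ty": -0.3, "tz": 1},
    {"tx": -1, "ty": -0.3, "tz": 1},
    {"tx": -1, "ty": -0.3, "tz": 1},
    {"tx": -1, "ty": -0.3, "tz": 1},
  ],
)

```text
schema error: expected keys tx, ty, tz, twist
```

Emit:
carry_out(
  increments=[
    {"tx": -0.6, "ty": -0.06},
    {},
    {},
    {},
    {},
  ],
)

```text
schema error: expected keys tx, ty, tz, twist
```

```bash
python3 go.py .436 .318 .006 151
```

```text
t 0.4 pos [0.1502 0.6066 0.2312] yaw 166.1 w 1.0 F [-0.5 -0.5 -0.5] roll [-3.141 -0.   ]
twist 3.77  tx -15.59 ty -4.56 tz 9.01
```

All four keys are required in each row.

Emit:
carry_out(
  increments=[
    {"tx": 0, "ty": 0, "tz": 0, "twist": 0.76},
    {"tx": 0, "ty": 0, "tz": 0, "twist": 0.76},
    {"tx": 0, "ty": 0, "tz": 0, "twist": 0.75},
    {"tx": 0, "ty": 0, "tz": 0, "twist": 0.75},
    {"tx": 0, "ty": 0, "tz": 0, "twist": 0.75},
  ],
  fingers=1,
  newtons=45,
)

```text
time: 0.9
position: [0.1502, 0.6066, 0.2313]
orientation: [-3.142, 0.0, 2.633]
force: [-0.4, 0.3, 0.3]
gripper_width: 1.0
```

Emit:
carry_out(
  increments=[
    {"tx": -1, "ty": -0.3, "tz": 0, "twist": 0},
    {"tx": -1, "ty": -0.3, "tz": 0, "twist": 0},
    {"tx": -1, "ty": -0.3, "tz": 0, "twist": 0},
    {"tx": -1, "ty": -0.3, "tz": 0, "twist": 0},
    {"tx": -1, "ty": -0.3, "tz": 0, "twist": 0},
  ],
)

```text
time: 1.4
position: [0.242, 0.5125, 0.2313]
orientation: [3.141, 0.0, 2.636]
force: [-0.1, 0.1, -0.3]
gripper_width: 1.001
```

```bash
python3 go.py .436 .318 .09 151
```

```text
t 1.4 pos [0.242  0.5125 0.2313] yaw 151.0 w 1.001 F [-0.1  0.1 -0.3] roll [3.141 0.   ]
twist 0.00  tx -10.56 ty -3.04 tz 5.65
```

Tracking is exact.

Emit:
carry_out(
  increments=[
    {"tx": -1, "ty": -0.3, "tz": 0, "twist": 0},
    {"tx": -1, "ty": -0.3, "tz": 0, "twist": 0},
    {"tx": -1, "ty": -0.3, "tz": 0, "twist": 0},
    {"tx": -1, "ty": -0.3, "tz": 0, "twist": 0},
    {"tx": -1, "ty": -0.3, "tz": 0.5, "twist": 0},
  ],
)

```text
time: 1.9
position: [0.3338, 0.4197, 0.2199]
orientation: [3.139, 0.001, 2.636]
force: [0.5, -0.1, -1.3]
gripper_width: 1.0
```

Emit:
carry_out(
  increments=[
    {"tx": -1, "ty": -0.3, "tz": 0.9, "twist": 0},
    {"tx": -1, "ty": -0.3, "tz": 0.9, "twist": 0},
    {"tx": -1, "ty": -0.3, "tz": 0.9, "twist": 0},
    {"tx": -1, "ty": -0.3, "tz": 0.9, "twist": 0},
    {"tx": -1, "ty": -0.3, "tz": 0.9, "twist": 0},
  ],
)

```text
time: 2.4
position: [0.4245, 0.3258, 0.1056]
orientation: [3.141, 0.0, 2.636]
force: [0.5, -0.7, 0.0]
gripper_width: 1.001
```

Emit:
carry_out(
  increments=[
    {"tx": -0.5, "ty": 0, "tz": 0.6, "twist": 0},
    {"tx": 0, "ty": 0, "tz": 0, "twist": 0},
    {"tx": 0, "ty": 0, "tz": 0, "twist": 0},
    {"tx": 0, "ty": 0, "tz": 0, "twist": 0},
    {"tx": 0, "ty": 0, "tz": 0, "twist": 0},
  ],
)

```text
time: 2.9
position: [0.4344, 0.3213, 0.0922]
orientation: [3.14, 0.001, 2.637]
force: [0.1, -0.3, 0.8]
gripper_width: 1.003
```

```bash
python3 go.py .436 .318 .006 151; python3 - <<'E'
from station import ctrl
import cv2
d=ctrl.get_image('scene')['image'];cv2.imwrite('pics/s2.png',cv2.resize(d[60:260,200:460],None,fx=3,fy=3)[:,:,::-1])
E
```

```text
t 2.9 pos [0.4344 0.3213 0.0922] yaw 151.1 w 1.003 F [ 0.1 -0.3  0.8] roll [3.14e+00 1.00e-03]
twist 0.02  tx -0.12 ty -0.09 tz 3.45
```

View pics/s2.png

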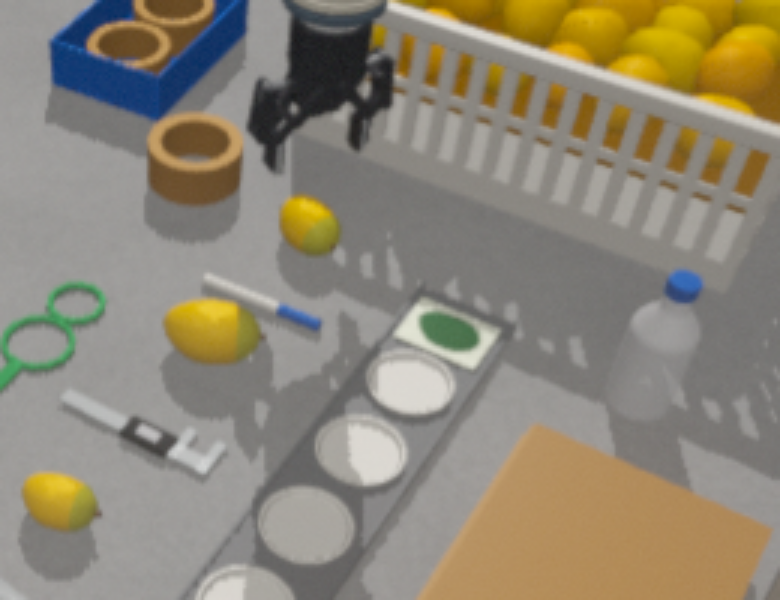

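The open gripper stands over s3, which is at crop (310,225), with the jaws straddling it.

Emit:
carry_out(
  increments=[
    {"tx": -0.12, "ty": -0.09, "tz": 0.75, "twist": 0},
    {"tx": 0, "ty": 0, "tz": 0.75, "twist": 0},
    {"tx": 0, "ty": 0, "tz": 0.75, "twist": 0},
    {"tx": 0, "ty": 0, "tz": 0.7, "twist": 0},
    {"tx": 0, "ty": 0, "tz": 0.5, "twist": 0},
  ],
)

```text
time: 3.45
position: [0.4359, 0.3173, 0.0044]
orientation: [-3.142, -0.0, 2.636]
force: [0.3, 0.3, 0.5]
gripper_width: 1.0
```

Emit:
carry_out(
  increments=[
    {"tx": 0, "ty": 0, "tz": 0, "twist": 0},
    {"tx": 0, "ty": 0, "tz": 0, "twist": 0},
    {"tx": 0, "ty": 0, "tz": 0, "twist": 0},
    {"tx": 0, "ty": 0, "tz": 0, "twist": 0},
    {"tx": 0, "ty": 0, "tz": 0, "twist": 0},
  ],
  fingers=-1,
)

```text
time: 3.95
position: [0.4365, 0.3172, 0.0061]
orientation: [3.141, 0.001, 2.636]
force: [-2.1, -1.8, 8.5]
gripper_width: 0.624
```

Emit:
carry_out(
  increments=[
    {"tx": 0, "ty": 0, "tz": 0, "twist": 0},
    {"tx": 0, "ty": 0, "tz": 0, "twist": 0},
    {"tx": 0, "ty": 0, "tz": 0, "twist": 0},
    {"tx": 0, "ty": 0, "tz": 0, "twist": 0},
    {"tx": 0, "ty": 0, "tz": 0, "twist": 0},
  ],
)

```text
time: 4.45
position: [0.4365, 0.3172, 0.0061]
orientation: [3.141, 0.001, 2.636]
force: [-2.8, -0.8, 8.3]
gripper_width: 0.625
```

Emit:
carry_out(
  increments=[
    {"tx": 0, "ty": 0, "tz": -0.3, "twist": 0},
    {"tx": 0, "ty": 0, "tz": -0.6, "twist": 0},
    {"tx": 0, "ty": 0, "tz": -0.8, "twist": 0},
    {"tx": 0, "ty": 0, "tz": -0.8, "twist": 0},
    {"tx": 0, "ty": 0, "tz": -0.8, "twist": 0},
  ],
)

```text
time: 4.95
position: [0.4363, 0.3171, 0.0892]
orientation: [3.141, 0.0, 2.636]
force: [-0.0, -1.0, -0.8]
gripper_width: 0.624
```

```bash
python3 go.py .6329 .0912 .1 176; python3 - <<'E'
from station import ctrl
import cv2
d=ctrl.get_image('scene')['image'];cv2.imwrite('pics/s3.png',cv2.resize(d[60:260,200:460],None,fx=3,fy=3)[:,:,::-1])
E
```

```text
t 4.95 pos [0.4363 0.3171 0.0892] yaw 151.0 w 0.624 F [-0.  -1.  -0.8] roll [3.141 0.   ]
twist -6.25  tx -8.47 ty -8.47 tz -0.43
```

View pics/s3.png

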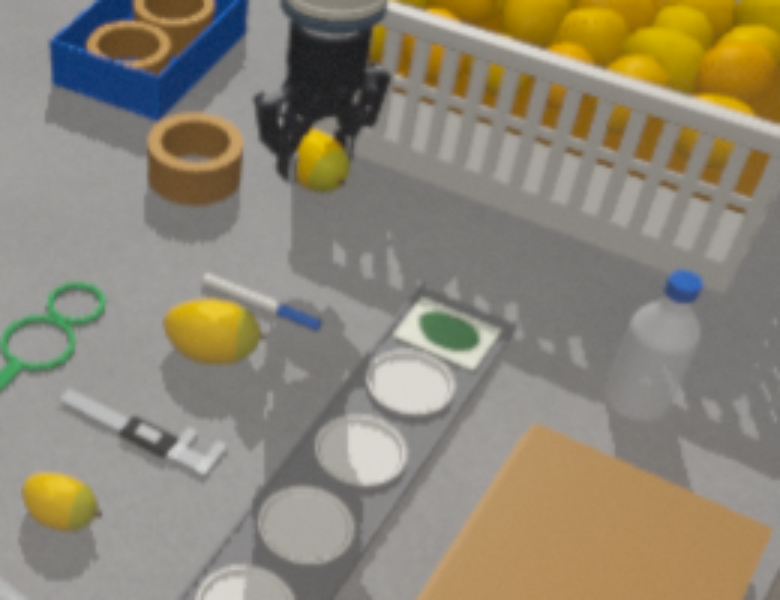

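s3 is held at opening 0.624 and hangs clear at crop (320,160). Now to cup 2.

Emit:
carry_out(
  increments=[
    {"tx": 0, "ty": 0, "tz": -0.1, "twist": -1},
    {"tx": 0, "ty": 0, "tz": -0.1, "twist": -1},
    {"tx": 0, "ty": 0, "tz": -0.1, "twist": -1},
    {"tx": 0, "ty": 0, "tz": -0.1, "twist": -1},
    {"tx": 0, "ty": 0, "tz": -0.1, "twist": -1},
  ],
)

```text
time: 5.5
position: [0.4363, 0.3171, 0.1007]
orientation: [3.141, 0.001, 2.988]
force: [-0.3, 0.1, -1.6]
gripper_width: 0.62
```

```bash
python3 go.py .6329 .0912 .1 171
```

```text
t 5.5 pos [0.4363 0.3171 0.1007] yaw 171.2 w 0.62 F [-0.3  0.1 -1.6] roll [3.141e+00 1.000e-03]
twist 0.04  tx -9.18 ty -7.70 tz 0.03
```

Emit:
carry_out(
  increments=[
    {"tx": -0.5, "ty": -0.4, "tz": 0, "twist": 0},
    {"tx": -1, "ty": -0.84, "tz": 0, "twist": 0},
    {"tx": -1, "ty": -0.84, "tz": 0, "twist": 0},
    {"tx": -1, "ty": -0.84, "tz": 0, "twist": 0},
    {"tx": -1, "ty": -0.84, "tz": 0, "twist": 0},
  ],
)

```text
time: 6.0
position: [0.534, 0.2048, 0.1004]
orientation: [3.141, 0.001, 2.983]
force: [0.0, 0.7, -1.9]
gripper_width: 0.622
```

Emit:
carry_out(
  increments=[
    {"tx": -1, "ty": -0.84, "tz": 0, "twist": 0},
    {"tx": -1, "ty": -0.84, "tz": 0, "twist": 0},
    {"tx": -1, "ty": -0.84, "tz": 0, "twist": 0},
    {"tx": -1, "ty": -0.84, "tz": 0, "twist": 0},
    {"tx": -0.68, "ty": -0.58, "tz": 0, "twist": 0},
  ],
)

```text
time: 6.5
position: [0.6345, 0.0882, 0.1003]
orientation: [-3.141, 0.001, 2.982]
force: [-0.4, 0.9, -2.1]
gripper_width: 0.62
```

Emit:
carry_out(
  increments=[
    {"tx": 0, "ty": 0, "tz": 0.2, "twist": 0},
    {"tx": 0, "ty": 0, "tz": 0.6, "twist": 0},
    {"tx": 0, "ty": 0, "tz": 0.8, "twist": 0},
    {"tx": 0, "ty": 0, "tz": 0.6, "twist": 0},
    {"tx": 0, "ty": 0, "tz": 0.2, "twist": 0},
  ],
)

```text
time: 7.0
position: [0.6312, 0.0914, 0.0378]
orientation: [-3.141, -0.003, 2.985]
force: [0.8, -0.2, -0.4]
gripper_width: 0.623
```

```bash
python3 go.py .6329 .0912 .016 171;  python3 - <<'E'
from station import ctrl
import cv2
for n,(a,b) in dict(scene=(100,220),top=(80,120)).items():
  d=ctrl.get_image(n)['image'];cv2.imwrite(f'pics/{n}4.png',cv2.resize(d[a:a+150,b:b+200],None,fx=4,fy=4)[:,:,::-1])
E
```

```text
t 7.0 pos [0.6312 0.0914 0.0378] yaw 171.0 w 0.623 F [ 0.8 -0.2 -0.4] roll [-3.141e+00 -3.000e-03]
twist 0.00  tx -0.07 ty 0.00 tz 0.87
```

View pics/scene4.png

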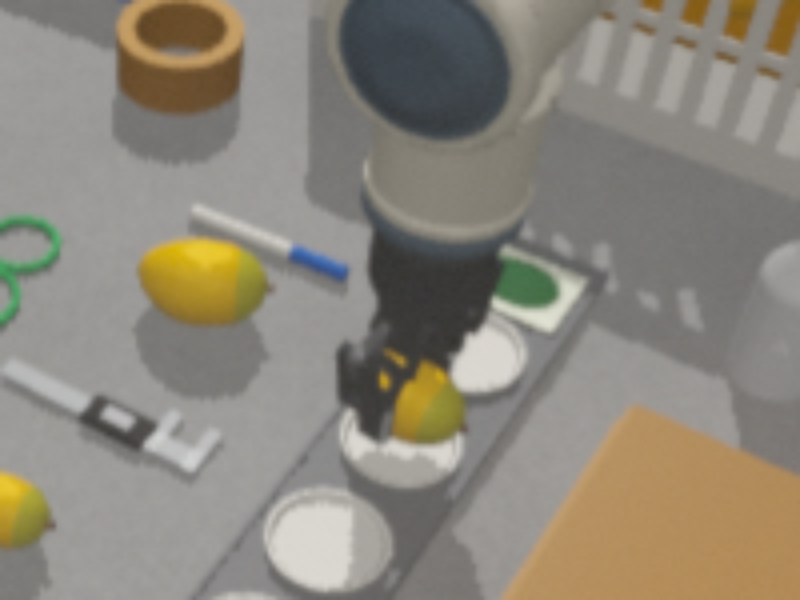

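View pics/top4.png

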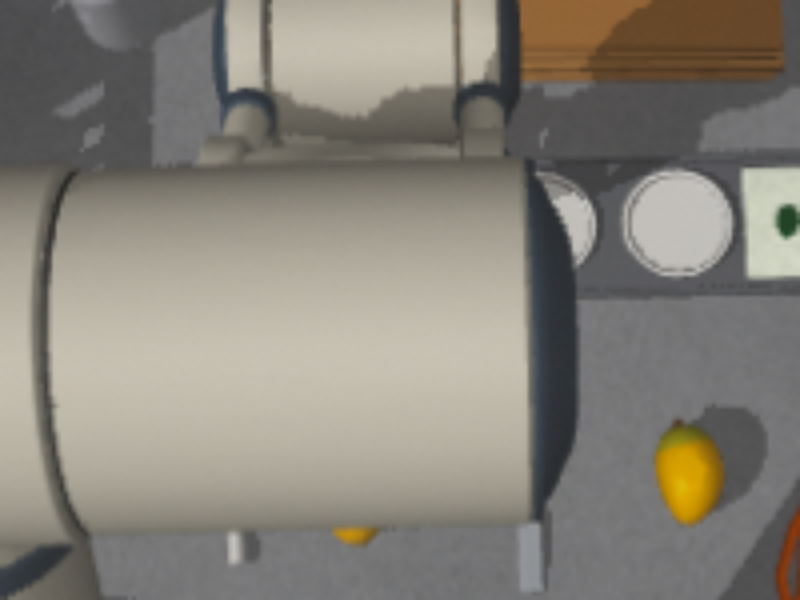

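s3, at scene crop (425,400), hangs over the cup at (400,445). I'll lower it gently the rest of the way.

Emit:
carry_out(
  increments=[
    {"tx": -0.07, "ty": 0, "tz": 0.25, "twist": 0},
    {"tx": 0, "ty": 0, "tz": 0.25, "twist": 0},
    {"tx": 0, "ty": 0, "tz": 0.17, "twist": 0},
    {"tx": 0, "ty": 0, "tz": 0.1, "twist": 0},
    {"tx": 0, "ty": 0, "tz": 0, "twist": 0},
  ],
)

```text
time: 7.6
position: [0.6343, 0.0907, 0.0204]
orientation: [-3.141, -0.001, 2.985]
force: [0.4, -0.8, 0.3]
gripper_width: 0.622
```

Emit:
carry_out(
  increments=[
    {"tx": 0, "ty": 0, "tz": 0.04, "twist": 0},
    {"tx": 0, "ty": 0, "tz": 0.04, "twist": 0},
    {"tx": 0, "ty": 0, "tz": 0, "twist": 0},
    {"tx": 0, "ty": 0, "tz": 0, "twist": 0},
    {"tx": 0, "ty": 0, "tz": 0, "twist": 0},
  ],
)

```text
time: 8.1
position: [0.6346, 0.0907, 0.0189]
orientation: [3.142, 0.0, 2.985]
force: [0.3, -0.3, -0.9]
gripper_width: 0.624
```

Emit:
carry_out(
  increments=[
    {"tx": -0.0, "ty": 0, "tz": 0.04, "twist": 0},
    {"tx": 0, "ty": 0, "tz": 0.04, "twist": 0},
    {"tx": 0, "ty": 0, "tz": 0.04, "twist": 0},
    {"tx": 0, "ty": 0, "tz": 0.0, "twist": 0},
    {"tx": 0, "ty": 0, "tz": 0, "twist": 0},
  ],
)

```text
time: 8.6
position: [0.6354, 0.0906, 0.0178]
orientation: [3.141, 0.003, 2.985]
force: [-6.6, -3.1, 28.2]
gripper_width: 0.626
```

```bash
python3 go.py .6329 .0912 .016 171;  python3 - <<'E'
from station import ctrl
import cv2
for n,(a,b) in dict(scene=(130,250)).items():
  d=ctrl.get_image(n)['image'];cv2.imwrite(f'pics/{n}5.png',cv2.resize(d[a:a+100,b:b+130],None,fx=6,fy=6,interpolation=2)[:,:,::-1])
E
```

```text
t 8.6 pos [0.6354 0.0906 0.0178] yaw 171.0 w 0.626 F [-6.6 -3.1 28.2] roll [3.141e+00 3.000e-03]
twist 0.00  tx 0.10 ty 0.01 tz 0.07
```

View pics/scene5.png

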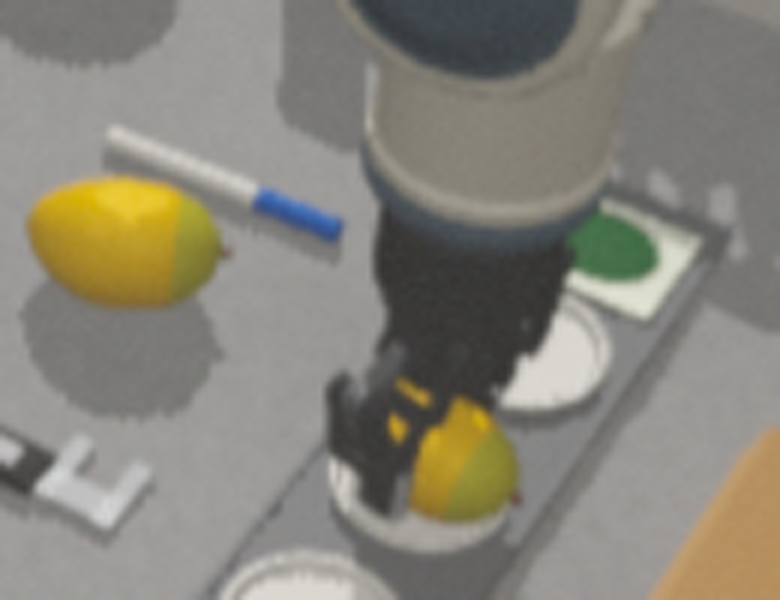

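Contact came at z≈0.0185 with 28 N pushing up. I'll ease up about 2 mm, pull back 2 mm in x, and then open.

Emit:
carry_out(
  increments=[
    {"tx": 0, "ty": 0, "tz": -0.05, "twist": 0},
    {"tx": 0, "ty": 0, "tz": -0.04, "twist": 0},
    {"tx": 0.09, "ty": 0, "tz": 0, "twist": 0},
    {"tx": 0, "ty": 0, "tz": 0, "twist": 0},
    {"tx": 0, "ty": 0, "tz": 0, "twist": 0},
  ],
)

```text
time: 9.15
position: [0.6325, 0.0911, 0.0181]
orientation: [3.142, 0.0, 2.985]
force: [0.8, 0.2, 3.5]
gripper_width: 0.622
```

Emit:
carry_out(
  increments=[
    {"tx": 0, "ty": 0, "tz": 0, "twist": 0},
    {"tx": 0, "ty": 0, "tz": 0, "twist": 0},
    {"tx": 0, "ty": 0, "tz": 0, "twist": 0},
    {"tx": 0, "ty": 0, "tz": 0, "twist": 0},
    {"tx": 0, "ty": 0, "tz": 0, "twist": 0},
  ],
  fingers=0.7,
)

```text
time: 9.65
position: [0.6322, 0.0911, 0.0179]
orientation: [-3.142, -0.0, 2.985]
force: [0.8, -0.1, 0.1]
gripper_width: 0.85
```

```bash
python3 go.py .4473 .1247 .016 200;  python3 - <<'E'
from station import ctrl
import cv2
for n,(a,b) in dict(scene=(130,250)).items():
  d=ctrl.get_image(n)['image'];cv2.imwrite(f'pics/{n}6.png',cv2.resize(d[a:a+100,b:b+130],None,fx=6,fy=6,interpolation=2)[:,:,::-1])
E
```

```text
t 9.65 pos [0.6322 0.0911 0.0179] yaw 171.0 w 0.85 F [ 0.8 -0.1  0.1] roll [-3.142 -0.   ]
twist -7.25  tx 6.49 ty 3.79 tz 0.08
```

View pics/scene6.png

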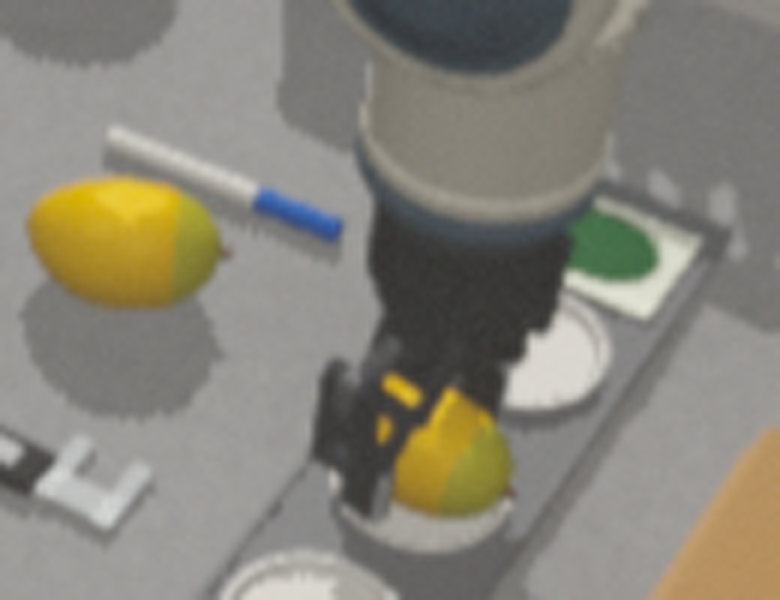

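Released and lying in the cup. Rising straight up, then on to s4.

Emit:
carry_out(
  increments=[
    {"tx": 0, "ty": 0, "tz": -0.3, "twist": 0},
    {"tx": 0, "ty": 0, "tz": -0.8, "twist": 0},
    {"tx": 0, "ty": 0, "tz": -1, "twist": 0},
    {"tx": 0, "ty": 0, "tz": -1, "twist": -1},
    {"tx": 0, "ty": 0, "tz": -1, "twist": -1},
  ],
)

```text
time: 10.2
position: [0.6323, 0.0911, 0.1221]
orientation: [3.142, 0.0, 3.127]
force: [-0.1, 0.2, 0.4]
gripper_width: 0.849
```

Emit:
carry_out(
  increments=[
    {"tx": 0.6, "ty": 0, "tz": 0, "twist": -1},
    {"tx": 1, "ty": 0, "tz": 0, "twist": -1},
    {"tx": 1, "ty": 0, "tz": 0, "twist": -1},
    {"tx": 1, "ty": 0, "tz": 0, "twist": -1},
    {"tx": 1, "ty": 0, "tz": 0, "twist": -1},
  ],
  fingers=1,
)

```text
time: 10.7
position: [0.5179, 0.0758, 0.1211]
orientation: [-3.141, 0.001, -2.807]
force: [0.1, -0.8, -0.4]
gripper_width: 0.996
```

Emit:
carry_out(
  increments=[
    {"tx": 0, "ty": 0, "tz": 0, "twist": -0.25},
    {"tx": 0, "ty": 0, "tz": 0, "twist": 0},
    {"tx": 0, "ty": 0, "tz": 0, "twist": 0},
    {"tx": 0, "ty": 0, "tz": 0, "twist": 0},
    {"tx": 0, "ty": 0, "tz": 0, "twist": 0},
  ],
)

```text
time: 11.2
position: [0.5194, 0.0759, 0.1205]
orientation: [-3.142, 0.0, -2.793]
force: [-0.7, 0.2, 0.1]
gripper_width: 0.998
```

```bash
python3 go.py .4473 .1247 .1 200;  python3 - <<'E'
from meas import *
dt=ctrl.get_image('top');ds=ctrl.get_image('scene');cs=[cam(dt),cam(ds)]
for n,d,(a,b) in (('scene',ds,(150,260)),('top',dt,(100,160))):
  cv2.imwrite(f'pics/{n}7.png',cv2.resize(d['image'][a:a+100,b:b+130],None,fx=5,fy=5,interpolation=2)[:,:,::-1])
E
```

```text
t 11.2 pos [0.5194 0.0759 0.1205] yaw 200.0 w 0.998 F [-0.7  0.2  0.1] roll [-3.142  0.   ]
twist -0.00  tx 2.04 ty 2.82 tz 0.82
```

View pics/scene7.png

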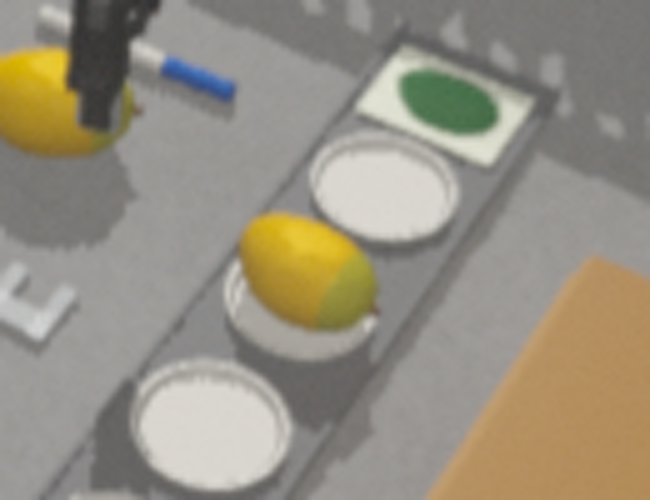

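View pics/top7.png

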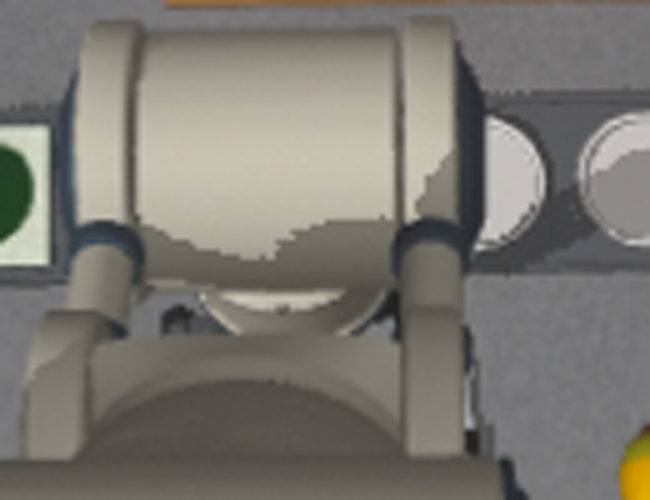

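s3 lies down in cup 2. Next I go over s4 and down.

Emit:
carry_out(
  increments=[
    {"tx": 0.5, "ty": 0.7, "tz": 0, "twist": 0},
    {"tx": 0.7, "ty": 0.9, "tz": 0, "twist": 0},
    {"tx": 0.6, "ty": 0.8, "tz": 0, "twist": 0},
    {"tx": 0.24, "ty": 0.42, "tz": 0.5, "twist": 0},
    {"tx": 0, "ty": 0, "tz": 0.5, "twist": 0},
  ],
)

```text
time: 11.8
position: [0.4456, 0.1254, 0.0955]
orientation: [3.141, -0.0, -2.791]
force: [0.4, -0.9, -0.2]
gripper_width: 0.995
```

Emit:
carry_out(
  increments=[
    {"tx": 0, "ty": 0, "tz": 0, "twist": 0},
    {"tx": 0, "ty": 0, "tz": 0, "twist": 0},
    {"tx": 0, "ty": 0, "tz": 0, "twist": 0},
    {"tx": 0, "ty": 0, "tz": 0, "twist": 0},
    {"tx": 0, "ty": 0, "tz": 0, "twist": 0},
  ],
)

```text
time: 12.3
position: [0.4471, 0.1245, 0.0958]
orientation: [-3.141, 0.001, -2.793]
force: [-0.3, 0.1, 0.2]
gripper_width: 0.996
```

```bash
python3 go.py .4473 .1247 .008 200;  python3 - <<'E'
from meas import *
ds=ctrl.get_image('scene');c=cam(ds)
d=ds['image']
cv2.imwrite(f'pics/s8.png',cv2.resize(d[100:220,220:380],None,fx=5,fy=5,interpolation=2)[:,:,::-1])
o=obs_at(ds,(321,203));print('s3 centroid',o.round(1),onz(c,o[:2],.036))
E
```

```text
t 12.3 pos [0.4471 0.1245 0.0958] yaw 200.0 w 0.996 F [-0.3  0.1  0.2] roll [-3.141e+00  1.000e-03]
twist -0.00  tx -0.01 ty 0.01 tz 3.51
s3 centroid [320.9 203.8  46.4  12.3  33.2 468. ] [0.6323 0.0942 0.036 ]
```

View pics/s8.png

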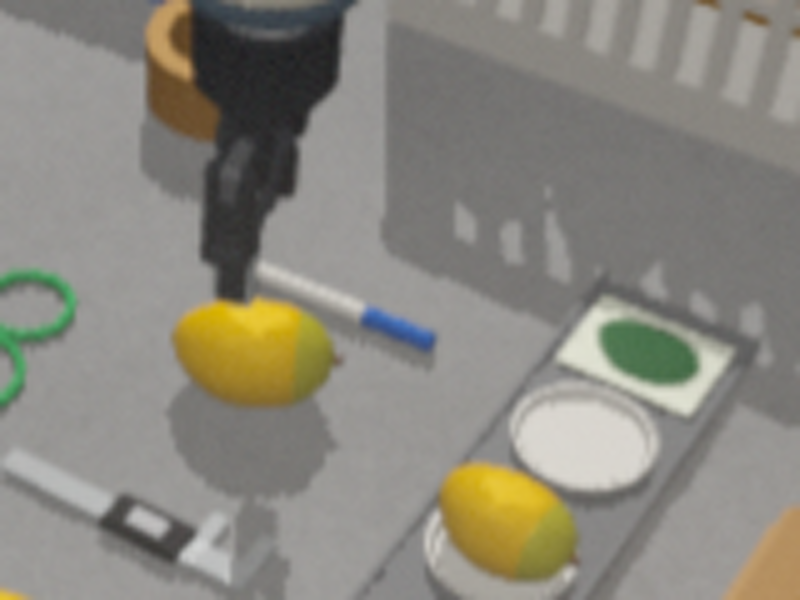

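s3 is about 3 mm off its cup centre, which is fine. Descending on s4.

Emit:
carry_out(
  increments=[
    {"tx": 0, "ty": 0, "tz": 0.6, "twist": 0},
    {"tx": 0, "ty": 0, "tz": 0.5, "twist": 0},
    {"tx": 0, "ty": 0, "tz": 0.4, "twist": 0},
    {"tx": 0, "ty": 0, "tz": 0.3, "twist": 0},
    {"tx": 0, "ty": 0, "tz": 0.2, "twist": 0},
  ],
)

```text
time: 12.85
position: [0.4467, 0.1245, 0.045]
orientation: [3.142, -0.0, -2.792]
force: [0.4, -0.1, 0.1]
gripper_width: 0.996
```

Emit:
carry_out(
  increments=[
    {"tx": 0, "ty": 0, "tz": 0.3, "twist": 0},
    {"tx": 0, "ty": 0, "tz": 0.3, "twist": 0},
    {"tx": 0, "ty": 0, "tz": 0.3, "twist": 0},
    {"tx": 0, "ty": 0, "tz": 0.3, "twist": 0},
    {"tx": 0, "ty": 0, "tz": 0.3, "twist": 0},
  ],
)

```text
time: 13.35
position: [0.4468, 0.1245, 0.0074]
orientation: [-3.142, 0.0, -2.792]
force: [0.1, -0.3, -0.1]
gripper_width: 1.003
```

Emit:
carry_out(
  increments=[
    {"tx": 0, "ty": 0, "tz": 0, "twist": 0},
    {"tx": 0, "ty": 0, "tz": 0, "twist": 0},
    {"tx": 0, "ty": 0, "tz": 0, "twist": 0},
    {"tx": 0, "ty": 0, "tz": 0, "twist": 0},
    {"tx": 0, "ty": 0, "tz": 0, "twist": 0},
  ],
  fingers=-1,
)

```text
time: 13.85
position: [0.4468, 0.1245, 0.0083]
orientation: [-3.142, 0.0, -2.792]
force: [-0.7, -2.2, 3.9]
gripper_width: 0.716
```

Emit:
carry_out(
  increments=[
    {"tx": 0, "ty": 0, "tz": 0, "twist": 0},
    {"tx": 0, "ty": 0, "tz": 0, "twist": 0},
    {"tx": 0, "ty": 0, "tz": -0.2, "twist": 0},
    {"tx": 0, "ty": 0, "tz": -0.5, "twist": 0},
    {"tx": 0, "ty": 0, "tz": -0.7, "twist": 0},
  ],
)

```text
time: 14.35
position: [0.4464, 0.1246, 0.0432]
orientation: [3.141, -0.001, -2.792]
force: [0.1, -0.1, -3.3]
gripper_width: 0.71
```

```bash
python3 go.py .628 .191 .11 180;  python3 - <<'E'
from meas import *
ds=ctrl.get_image('scene');d=ds['image']
cv2.imwrite(f'pics/s9.png',cv2.resize(d[100:220,220:380],None,fx=5,fy=5,interpolation=2)[:,:,::-1])
E
```

```text
t 14.35 pos [0.4464 0.1246 0.0432] yaw 200.0 w 0.71 F [ 0.1 -0.1 -3.3] roll [ 3.141e+00 -1.000e-03]
twist 5.00  tx -7.26 ty 2.66 tz -2.67
```

View pics/s9.png

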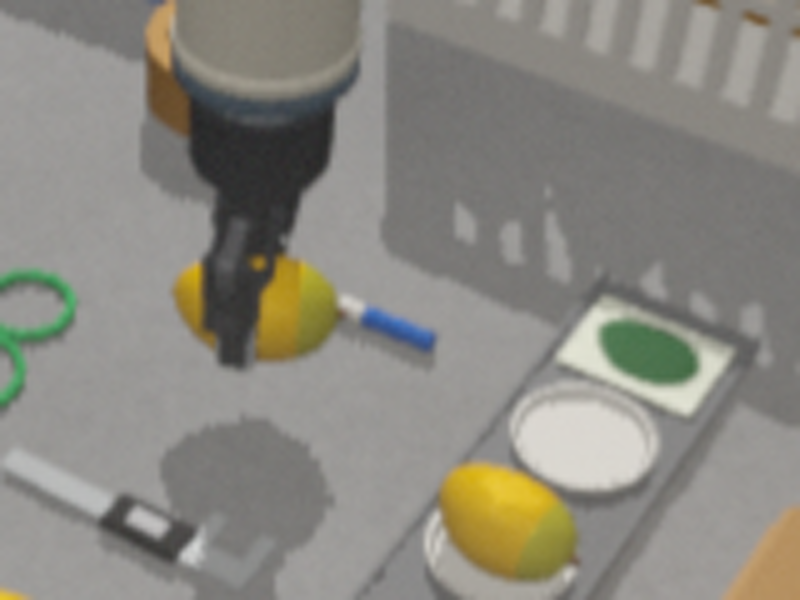

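s4 is held at 0.71. Now to cup 1.

Emit:
carry_out(
  increments=[
    {"tx": 0, "ty": 0, "tz": -0.6, "twist": 1},
    {"tx": 0, "ty": 0, "tz": -0.6, "twist": 1},
    {"tx": 0, "ty": 0, "tz": -0.5, "twist": 1},
    {"tx": 0, "ty": 0, "tz": -0.4, "twist": 1},
    {"tx": 0, "ty": 0, "tz": -0.2, "twist": 1},
  ],
)

```text
time: 14.9
position: [0.4471, 0.1247, 0.1013]
orientation: [3.141, 0.001, 3.139]
force: [0.5, -0.4, -2.3]
gripper_width: 0.717
```

Emit:
carry_out(
  increments=[
    {"tx": -0.5, "ty": 0.2, "tz": 0, "twist": 0},
    {"tx": -0.8, "ty": 0.3, "tz": 0, "twist": 0},
    {"tx": -0.9, "ty": 0.33, "tz": 0, "twist": 0},
    {"tx": -0.9, "ty": 0.33, "tz": 0, "twist": 0},
    {"tx": -0.9, "ty": 0.33, "tz": 0, "twist": 0},
  ],
)

```text
time: 15.4
position: [0.5476, 0.1622, 0.1004]
orientation: [3.142, -0.0, -3.141]
force: [1.2, -0.2, -2.5]
gripper_width: 0.717
```

Emit:
carry_out(
  increments=[
    {"tx": -0.9, "ty": 0.33, "tz": 0, "twist": 0},
    {"tx": -0.9, "ty": 0.33, "tz": 0, "twist": 0},
    {"tx": -0.8, "ty": 0.3, "tz": 0, "twist": 0},
    {"tx": -0.66, "ty": 0.21, "tz": 0, "twist": 0},
    {"tx": 0, "ty": 0, "tz": 0, "twist": 0},
  ],
)

```text
time: 15.9
position: [0.6301, 0.1917, 0.1002]
orientation: [3.141, 0.001, -3.141]
force: [-0.0, -0.7, -1.6]
gripper_width: 0.716
```

Emit:
carry_out(
  increments=[
    {"tx": 0, "ty": 0, "tz": 0.3, "twist": 0},
    {"tx": 0, "ty": 0, "tz": 0.7, "twist": 0},
    {"tx": 0, "ty": 0, "tz": 0.7, "twist": 0},
    {"tx": 0, "ty": 0, "tz": 0.5, "twist": 0},
    {"tx": 0, "ty": 0, "tz": 0.3, "twist": 0},
  ],
)

```text
time: 16.4
position: [0.6271, 0.1908, 0.0366]
orientation: [-3.141, -0.002, -3.142]
force: [0.6, 1.1, -2.2]
gripper_width: 0.716
```

Emit:
carry_out(
  increments=[
    {"tx": 0, "ty": 0, "tz": 0.2, "twist": 0},
    {"tx": 0, "ty": 0, "tz": 0.1, "twist": 0},
    {"tx": 0, "ty": 0, "tz": 0, "twist": 0},
    {"tx": 0, "ty": 0, "tz": 0, "twist": 0},
    {"tx": 0, "ty": 0, "tz": 0, "twist": 0},
  ],
)

```text
time: 16.9
position: [0.6286, 0.1912, 0.031]
orientation: [3.141, 0.001, -3.141]
force: [-0.1, -0.5, -4.0]
gripper_width: 0.717
```

```bash
python3 go.py .628 .191 .021 180
```

```text
t 16.9 pos [0.6286 0.1912 0.031 ] yaw 180.0 w 0.717 F [-0.1 -0.5 -4. ] roll [3.141e+00 1.000e-03]
twist 0.00  tx 0.02 ty -0.01 tz 0.40
```

Emit:
carry_out(
  increments=[
    {"tx": 0, "ty": 0, "tz": 0.15, "twist": 0},
    {"tx": 0, "ty": 0, "tz": 0.1, "twist": 0},
    {"tx": 0, "ty": 0, "tz": 0.08, "twist": 0},
    {"tx": 0, "ty": 0, "tz": 0, "twist": 0},
    {"tx": 0, "ty": 0, "tz": 0, "twist": 0},
  ],
)

```text
time: 17.4
position: [0.6283, 0.1911, 0.0222]
orientation: [-3.142, -0.0, -3.141]
force: [-0.1, -1.2, -3.2]
gripper_width: 0.72
```

Emit:
carry_out(
  increments=[
    {"tx": 0, "ty": 0, "tz": 0.04, "twist": 0},
    {"tx": 0, "ty": 0, "tz": 0, "twist": 0},
    {"tx": 0, "ty": 0, "tz": 0, "twist": 0},
    {"tx": 0, "ty": 0, "tz": 0, "twist": 0},
    {"tx": 0, "ty": 0, "tz": 0, "twist": 0},
  ],
)

```text
time: 17.9
position: [0.6283, 0.1911, 0.0213]
orientation: [3.142, 0.0, -3.141]
force: [0.5, 0.1, -2.8]
gripper_width: 0.715
```

```bash
python3 go.py .628 .191 .021 180;  python3 - <<'E'
from meas import *
ds=ctrl.get_image('scene');d=ds['image']
cv2.imwrite(f'pics/s10.png',cv2.resize(d[120:240,260:400],None,fx=5,fy=5,interpolation=2)[:,:,::-1])
E
```

```text
t 17.9 pos [0.6283 0.1911 0.0213] yaw 180.0 w 0.715 F [ 0.5  0.1 -2.8] roll [3.142 0.   ]
twist 0.00  tx 0.01 ty -0.00 tz 0.01
```

View pics/s10.png

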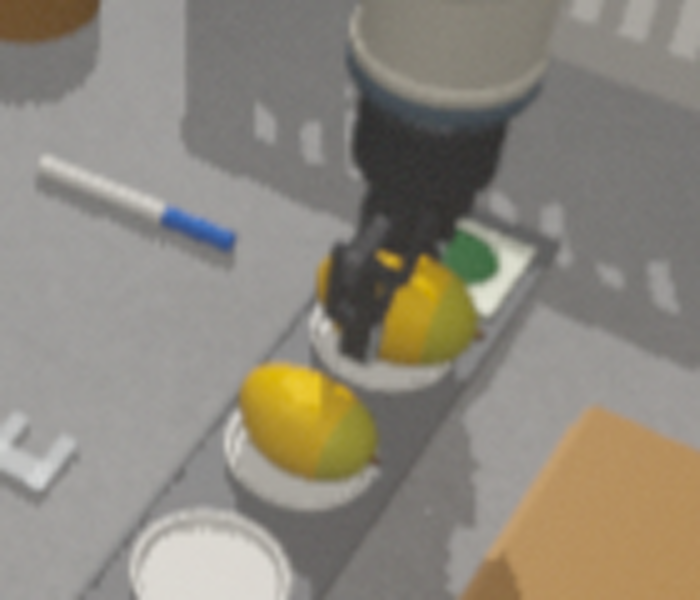

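s4 is still hanging (−2.8 N). I'll take small steps down until it touches.

Emit:
carry_out(
  increments=[
    {"tx": 0, "ty": 0, "tz": 0.04, "twist": 0},
    {"tx": 0, "ty": 0, "tz": 0, "twist": 0},
    {"tx": 0, "ty": 0, "tz": 0.03, "twist": 0},
    {"tx": 0, "ty": 0, "tz": 0, "twist": 0},
    {"tx": 0, "ty": 0, "tz": 0, "twist": 0},
  ],
)

```text
time: 18.45
position: [0.6286, 0.1911, 0.0203]
orientation: [3.142, 0.001, -3.141]
force: [-2.8, -1.8, 10.6]
gripper_width: 0.714
```

Contact at 0.0203 as predicted, at 10 N. Releasing.

Emit:
carry_out(
  increments=[
    {"tx": 0, "ty": 0, "tz": -0.02, "twist": 0},
    {"tx": 0, "ty": 0, "tz": 0, "twist": 0},
    {"tx": 0, "ty": 0, "tz": 0, "twist": 0},
    {"tx": 0, "ty": 0, "tz": 0, "twist": 0},
    {"tx": 0, "ty": 0, "tz": 0, "twist": 0},
  ],
  fingers=0.85,
)

```text
time: 18.95
position: [0.6282, 0.191, 0.0199]
orientation: [-3.142, -0.0, -3.142]
force: [0.8, -0.0, 0.1]
gripper_width: 0.929
```

Emit:
carry_out(
  increments=[
    {"tx": 0, "ty": 0, "tz": 0, "twist": 0},
    {"tx": 0, "ty": 0, "tz": -0.3, "twist": 0},
    {"tx": 0, "ty": 0, "tz": -0.7, "twist": 0},
    {"tx": 0, "ty": 0, "tz": -1, "twist": 0},
    {"tx": 0, "ty": 0, "tz": -1, "twist": 0},
  ],
)

```text
time: 19.45
position: [0.6281, 0.191, 0.0962]
orientation: [-3.142, -0.0, -3.141]
force: [0.3, -0.1, 0.5]
gripper_width: 0.925
```

Emit:
carry_out(
  increments=[
    {"tx": 0, "ty": 0, "tz": -0.8, "twist": -0.5},
    {"tx": 0, "ty": 0, "tz": 0, "twist": -0.5},
    {"tx": 0, "ty": 0, "tz": 0, "twist": -0.5},
    {"tx": 0, "ty": 0, "tz": 0, "twist": 0},
    {"tx": 0, "ty": 0, "tz": 0, "twist": 0},
  ],
  fingers=0.7,
)

```text
time: 19.95
position: [0.6282, 0.1911, 0.1153]
orientation: [3.142, 0.0, -3.038]
force: [-0.2, -0.3, 0.1]
gripper_width: 0.848
```

```bash
python3 go.py .4565 -.1176 .1 186;  python3 - <<'E'
from meas import *
ds=ctrl.get_image('scene');d=ds['image']
cv2.imwrite(f'pics/s11.png',cv2.resize(d[120:240,260:400],None,fx=5,fy=5,interpolation=2)[:,:,::-1])
E
```

```text
t 19.95 pos [0.6282 0.1911 0.1153] yaw 185.9 w 0.848 F [-0.2 -0.3  0.1] roll [3.142 0.   ]
twist -0.01  tx 8.12 ty -11.56 tz 0.61
```

View pics/s11.png

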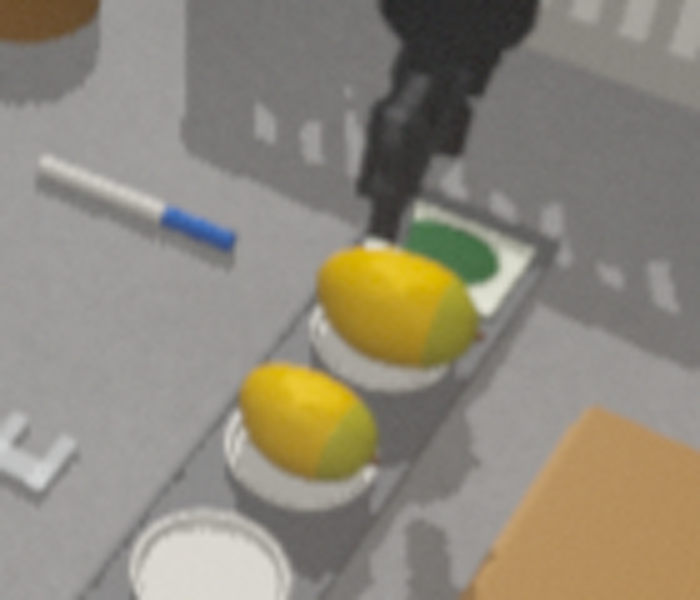

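s4 lies in cup 1. On to s2.

Emit:
carry_out(
  increments=[
    {"tx": 0.6, "ty": -0.8, "tz": 0, "twist": 0},
    {"tx": 0.7, "ty": -1, "tz": 0, "twist": 0},
    {"tx": 0.7, "ty": -1, "tz": 0, "twist": 0},
    {"tx": 0.7, "ty": -1, "tz": 0, "twist": 0},
    {"tx": 0.7, "ty": -1, "tz": 0, "twist": 0},
  ],
)

```text
time: 20.5
position: [0.5556, 0.0619, 0.1151]
orientation: [-3.142, 0.0, -3.037]
force: [1.1, -1.4, 0.1]
gripper_width: 0.853
```

Emit:
carry_out(
  increments=[
    {"tx": 0.7, "ty": -1, "tz": 0, "twist": 0},
    {"tx": 0.7, "ty": -1, "tz": 0, "twist": 0},
    {"tx": 0.7, "ty": -1, "tz": 0, "twist": 0},
    {"tx": 0.7, "ty": -1, "tz": 0, "twist": 0},
    {"tx": 0.7, "ty": -1, "tz": 0, "twist": 0},
  ],
)

```text
time: 21.0
position: [0.4817, -0.0716, 0.1151]
orientation: [-3.142, 0.0, -3.037]
force: [0.5, 0.5, 0.2]
gripper_width: 0.853
```

Emit:
carry_out(
  increments=[
    {"tx": 0.7, "ty": -1, "tz": 0.4, "twist": 0},
    {"tx": 0.52, "ty": -0.76, "tz": 0.4, "twist": 0},
    {"tx": 0, "ty": 0, "tz": 0.2, "twist": 0},
    {"tx": 0, "ty": 0, "tz": 0, "twist": 0},
    {"tx": 0, "ty": 0, "tz": 0, "twist": 0},
  ],
)

```text
time: 21.5
position: [0.4571, -0.1172, 0.0902]
orientation: [3.142, 0.0, -3.037]
force: [-0.6, -1.0, 0.7]
gripper_width: 0.852
```

```bash
python3 go.py .4565 -.1176 .006 186;  python3 - <<'E'
from meas import *
ds=ctrl.get_image('scene');d=ds['image'];c=cam(ds)
cv2.imwrite(f'pics/s12.png',cv2.resize(d[140:290,150:350],None,fx=4,fy=4,interpolation=2)[:,:,::-1])
for n,u,z in(('s3',(321,203),.0365),('s4',(339,181),.040)):
  o=obs_at(ds,u);print(n,o[:2],onz(c,o[:2],z))
E
```

```text
t 21.5 pos [ 0.4571 -0.1172  0.0902] yaw 186.0 w 0.852 F [-0.6 -1.   0.7] roll [3.142 0.   ]
twist 0.00  tx 0.03 ty -0.01 tz 3.37
s3 [320.9958 203.8211] [0.6326 0.0937 0.0365]
s4 [339.0967 180.6252] [0.6309 0.1946 0.04  ]
```

View pics/s12.png

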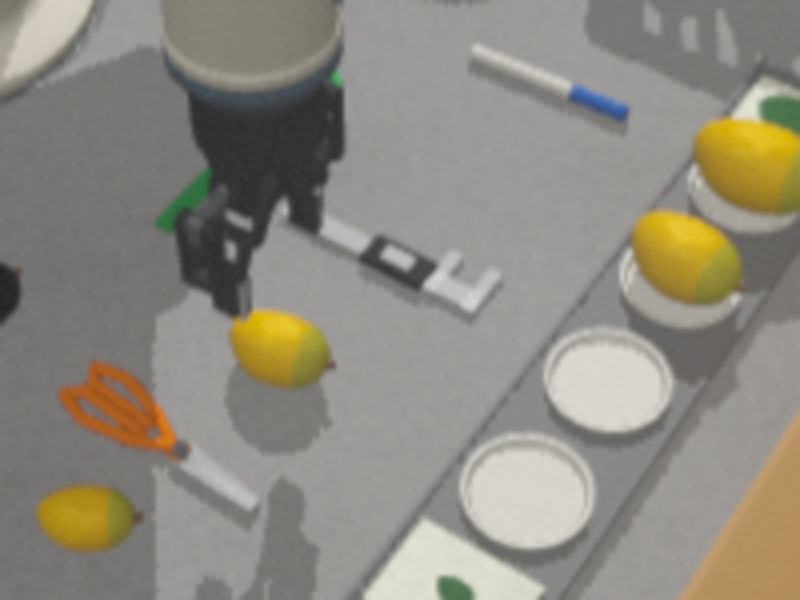

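The gripper is over s2 at crop (280,350). s4 is about 4.5 mm off its cup centre, which is fine. Descending.

Emit:
carry_out(
  increments=[
    {"tx": 0.03, "ty": 0, "tz": 0.7, "twist": 0},
    {"tx": 0, "ty": 0, "tz": 0.8, "twist": 0},
    {"tx": 0, "ty": 0, "tz": 0.8, "twist": 0},
    {"tx": 0, "ty": 0, "tz": 0.65, "twist": 0},
    {"tx": 0, "ty": 0, "tz": 0.42, "twist": 0},
  ],
)

```text
time: 22.05
position: [0.4562, -0.117, 0.005]
orientation: [3.141, -0.0, -3.036]
force: [-0.1, 0.5, 0.1]
gripper_width: 0.85
```

Emit:
carry_out(
  increments=[
    {"tx": 0, "ty": 0, "tz": 0, "twist": 0},
    {"tx": 0, "ty": 0, "tz": 0, "twist": 0},
    {"tx": 0, "ty": 0, "tz": 0, "twist": 0},
    {"tx": 0, "ty": 0, "tz": 0, "twist": 0},
    {"tx": 0, "ty": 0, "tz": 0, "twist": 0},
  ],
  fingers=-1,
)

```text
time: 22.55
position: [0.4565, -0.1178, 0.0064]
orientation: [-3.141, 0.001, -3.037]
force: [0.7, 1.7, 8.3]
gripper_width: 0.534
```

Emit:
carry_out(
  increments=[
    {"tx": 0, "ty": 0, "tz": 0, "twist": 0},
    {"tx": 0, "ty": 0, "tz": 0, "twist": 0},
    {"tx": 0, "ty": 0, "tz": 0, "twist": 0},
    {"tx": 0, "ty": 0, "tz": -0.3, "twist": 0},
    {"tx": 0, "ty": 0, "tz": -0.7, "twist": 0},
  ],
)

```text
time: 23.05
position: [0.4553, -0.1175, 0.0307]
orientation: [3.141, -0.002, -3.037]
force: [-0.5, 0.0, -0.2]
gripper_width: 0.537
```

Emit:
carry_out(
  increments=[
    {"tx": 0, "ty": 0, "tz": -0.8, "twist": 0.5},
    {"tx": 0, "ty": 0, "tz": -0.8, "twist": 0.5},
    {"tx": 0, "ty": 0, "tz": -0.5, "twist": 0.5},
    {"tx": 0, "ty": 0, "tz": -0.3, "twist": 0},
    {"tx": 0, "ty": 0, "tz": 0, "twist": 0},
  ],
)

```text
time: 23.55
position: [0.4563, -0.1178, 0.0918]
orientation: [-3.141, 0.002, -3.14]
force: [-0.2, -0.7, -0.7]
gripper_width: 0.537
```

```bash
python3 go.py .6377 -.0087 .09 180;  python3 - <<'E'
from meas import *
ds=ctrl.get_image('scene');d=ds['image'];c=cam(ds)
cv2.imwrite(f'pics/s13.png',cv2.resize(d[140:290,150:350],None,fx=4,fy=4,interpolation=2)[:,:,::-1])
E
```

```text
t 23.55 pos [ 0.4563 -0.1178  0.0918] yaw 180.1 w 0.537 F [-0.2 -0.7 -0.7] roll [-3.141e+00  2.000e-03]
twist 0.02  tx -7.26 ty 4.37 tz 0.07
```

View pics/s13.png

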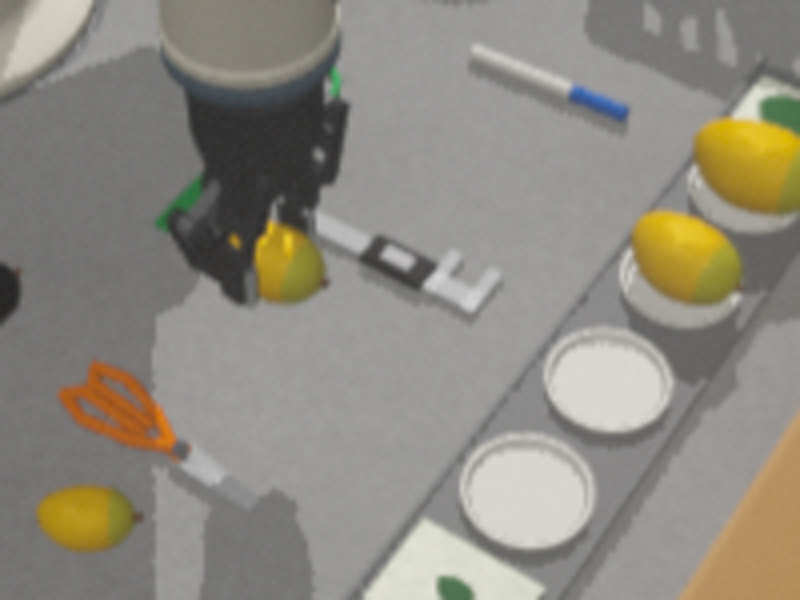

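s2 is held at 0.537. Now to cup 3.

Emit:
carry_out(
  increments=[
    {"tx": -0.5, "ty": 0.3, "tz": 0, "twist": 0},
    {"tx": -0.8, "ty": 0.48, "tz": 0, "twist": 0},
    {"tx": -0.9, "ty": 0.54, "tz": 0, "twist": 0},
    {"tx": -0.9, "ty": 0.54, "tz": 0, "twist": 0},
    {"tx": -0.9, "ty": 0.54, "tz": 0, "twist": 0},
  ],
)

```text
time: 24.1
position: [0.557, -0.0564, 0.0899]
orientation: [3.141, -0.001, -3.141]
force: [0.2, -1.2, 0.6]
gripper_width: 0.529
```

Emit:
carry_out(
  increments=[
    {"tx": -0.9, "ty": 0.54, "tz": 0, "twist": 0},
    {"tx": -0.9, "ty": 0.54, "tz": 0, "twist": 0},
    {"tx": -0.8, "ty": 0.5, "tz": 0, "twist": 0},
    {"tx": -0.66, "ty": 0.39, "tz": 0, "twist": 0},
    {"tx": 0, "ty": 0, "tz": 0, "twist": 0},
  ],
)

```text
time: 24.6
position: [0.6394, -0.0065, 0.0897]
orientation: [3.141, 0.0, -3.14]
force: [0.4, 0.9, -1.1]
gripper_width: 0.537
```

Emit:
carry_out(
  increments=[
    {"tx": 0, "ty": 0, "tz": 0.3, "twist": 0},
    {"tx": 0, "ty": 0, "tz": 0.7, "twist": 0},
    {"tx": 0, "ty": 0, "tz": 0.7, "twist": 0},
    {"tx": 0, "ty": 0, "tz": 0.5, "twist": 0},
    {"tx": 0, "ty": 0, "tz": 0.3, "twist": 0},
  ],
)

```text
time: 25.1
position: [0.6363, -0.0085, 0.0267]
orientation: [3.141, -0.002, 3.142]
force: [0.1, -0.3, -1.5]
gripper_width: 0.532
```

Emit:
carry_out(
  increments=[
    {"tx": 0, "ty": 0, "tz": 0.15, "twist": 0},
    {"tx": 0, "ty": 0, "tz": 0.1, "twist": 0},
    {"tx": 0, "ty": 0, "tz": 0.05, "twist": 0},
    {"tx": 0, "ty": 0, "tz": 0, "twist": 0},
    {"tx": 0, "ty": 0, "tz": 0, "twist": 0},
  ],
)

```text
time: 25.6
position: [0.6377, -0.0084, 0.0212]
orientation: [-3.142, 0.001, -3.141]
force: [-0.0, 1.2, -1.2]
gripper_width: 0.53
```

```bash
python3 go.py .6377 -.0087 .0185 180
```

```text
t 25.6 pos [ 0.6377 -0.0084  0.0212] yaw 180.0 w 0.53 F [-0.   1.2 -1.2] roll [-3.142e+00  1.000e-03]
twist 0.00  tx -0.00 ty -0.01 tz 0.11
```

Emit:
carry_out(
  increments=[
    {"tx": 0, "ty": 0, "tz": 0.05, "twist": 0},
    {"tx": 0, "ty": 0, "tz": 0.04, "twist": 0},
    {"tx": 0, "ty": 0, "tz": 0, "twist": 0},
    {"tx": 0, "ty": 0, "tz": 0, "twist": 0},
    {"tx": 0, "ty": 0, "tz": 0, "twist": 0},
  ],
)

```text
time: 26.1
position: [0.6375, -0.0084, 0.0186]
orientation: [-3.142, 0.0, -3.141]
force: [0.5, -0.2, -0.5]
gripper_width: 0.528
```

Emit:
carry_out(
  increments=[
    {"tx": 0, "ty": 0, "tz": 0.03, "twist": 0},
    {"tx": 0, "ty": 0, "tz": 0, "twist": 0},
    {"tx": 0, "ty": 0, "tz": 0, "twist": 0},
    {"tx": 0, "ty": 0, "tz": 0, "twist": 0},
    {"tx": 0, "ty": 0, "tz": 0, "twist": 0},
  ],
)

```text
time: 26.6
position: [0.6378, -0.0084, 0.0184]
orientation: [-3.141, 0.001, -3.141]
force: [-1.1, 0.5, 10.0]
gripper_width: 0.532
```

Contact at 10 N. Releasing and rising.

Emit:
carry_out(
  increments=[
    {"tx": 0, "ty": 0, "tz": -0.02, "twist": 0},
    {"tx": 0, "ty": 0, "tz": 0, "twist": 0},
    {"tx": 0, "ty": 0, "tz": 0, "twist": 0},
    {"tx": 0, "ty": 0, "tz": 0, "twist": 0},
    {"tx": 0, "ty": 0, "tz": 0, "twist": 0},
  ],
  fingers=0.5,
)

```text
time: 27.1
position: [0.6373, -0.0084, 0.0182]
orientation: [3.142, -0.0, -3.141]
force: [-0.4, 0.2, -0.0]
gripper_width: 0.749
```

Emit:
carry_out(
  increments=[
    {"tx": 0, "ty": 0, "tz": 0, "twist": 0},
    {"tx": 0, "ty": 0, "tz": -0.3, "twist": 0},
    {"tx": 0, "ty": 0, "tz": -0.7, "twist": 0},
    {"tx": 0, "ty": 0, "tz": -1, "twist": 0},
    {"tx": 0, "ty": 0, "tz": -1, "twist": 0},
  ],
)

```text
time: 27.6
position: [0.6372, -0.0084, 0.0945]
orientation: [3.142, -0.0, -3.141]
force: [-0.7, -0.5, 0.6]
gripper_width: 0.748
```

Emit:
carry_out(
  increments=[
    {"tx": 0, "ty": 0, "tz": -0.3, "twist": -1},
    {"tx": 0, "ty": 0, "tz": 0, "twist": -1},
    {"tx": 0, "ty": 0, "tz": 0, "twist": -1},
    {"tx": 0, "ty": 0, "tz": 0, "twist": -1},
    {"tx": 0, "ty": 0, "tz": 0, "twist": -1},
  ],
)

```text
time: 28.1
position: [0.6374, -0.0084, 0.1014]
orientation: [-3.141, 0.0, -2.79]
force: [0.6, -0.2, 0.3]
gripper_width: 0.752
```

Emit:
carry_out(
  increments=[
    {"tx": 0, "ty": 0, "tz": 0, "twist": -1},
    {"tx": 0, "ty": 0, "tz": 0, "twist": 0},
    {"tx": 0, "ty": 0, "tz": 0, "twist": 0},
    {"tx": 0, "ty": 0, "tz": 0, "twist": 0},
    {"tx": 0, "ty": 0, "tz": 0, "twist": 0},
  ],
)

```text
time: 28.6
position: [0.6374, -0.0084, 0.1009]
orientation: [-3.142, 0.0, -2.724]
force: [-0.8, -0.3, 0.4]
gripper_width: 0.75
```

```bash
python3 go.py .4433 -.2819 .09 204;  python3 - <<'E'
from meas import *
ds=ctrl.get_image('scene');d=ds['image'];c=cam(ds)
cv2.imwrite(f'pics/s14.png',cv2.resize(d[140:290,150:350],None,fx=4,fy=4,interpolation=2)[:,:,::-1])
E
```

```text
t 28.6 pos [ 0.6374 -0.0084  0.1009] yaw 203.9 w 0.75 F [-0.8 -0.3  0.4] roll [-3.142  0.   ]
twist -0.01  tx 11.54 ty -6.84 tz 0.44
```

View pics/s14.png

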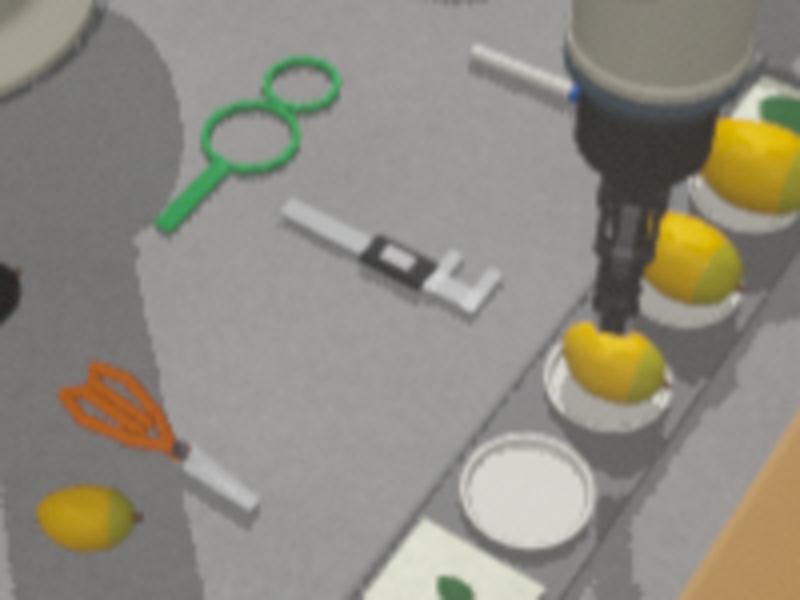

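s2 lies in cup 3. On to s1.

Emit:
carry_out(
  increments=[
    {"tx": 0.8, "ty": -0.5, "tz": 0, "twist": 0},
    {"tx": 1, "ty": -0.6, "tz": 0, "twist": 0},
    {"tx": 1, "ty": -0.6, "tz": 0, "twist": 0},
    {"tx": 1, "ty": -0.6, "tz": 0, "twist": 0},
    {"tx": 1, "ty": -0.6, "tz": 0, "twist": 0},
  ],
)

```text
time: 29.15
position: [0.5566, -0.1242, 0.1008]
orientation: [-3.142, 0.0, -2.723]
force: [-0.1, 0.9, 0.2]
gripper_width: 0.749
```

Emit:
carry_out(
  increments=[
    {"tx": 1, "ty": -0.6, "tz": 0, "twist": 0},
    {"tx": 1, "ty": -0.6, "tz": 0, "twist": 0},
    {"tx": 1, "ty": -0.6, "tz": 0, "twist": 0},
    {"tx": 1, "ty": -0.6, "tz": 0, "twist": 0},
    {"tx": 1, "ty": -0.6, "tz": 0, "twist": 0},
  ],
)

```text
time: 29.65
position: [0.4729, -0.2438, 0.1009]
orientation: [-3.141, 0.0, -2.723]
force: [-0.1, -0.8, -0.5]
gripper_width: 0.748
```

Emit:
carry_out(
  increments=[
    {"tx": 1, "ty": -0.6, "tz": 0.3, "twist": 0},
    {"tx": 0.74, "ty": -0.34, "tz": 0.3, "twist": 0},
    {"tx": 0, "ty": 0, "tz": 0, "twist": 0},
    {"tx": 0, "ty": 0, "tz": 0, "twist": 0},
    {"tx": 0, "ty": 0, "tz": 0, "twist": 0},
  ],
)

```text
time: 30.15
position: [0.444, -0.2816, 0.086]
orientation: [-3.141, 0.0, -2.722]
force: [0.3, -0.5, 0.0]
gripper_width: 0.75
```

```bash
python3 go.py .4433 -.2819 .005 204;  python3 - <<'E'
from meas import *
ds=ctrl.get_image('scene');d=ds['image'];c=cam(ds)
cv2.imwrite(f'pics/s15.png',cv2.resize(d[180:330,100:300],None,fx=4,fy=4,interpolation=2)[:,:,::-1])
E
```

```text
t 30.15 pos [ 0.444  -0.2816  0.086 ] yaw 204.0 w 0.75 F [ 0.3 -0.5  0. ] roll [-3.141  0.   ]
twist 0.01  tx 0.03 ty -0.00 tz 3.24
```

View pics/s15.png

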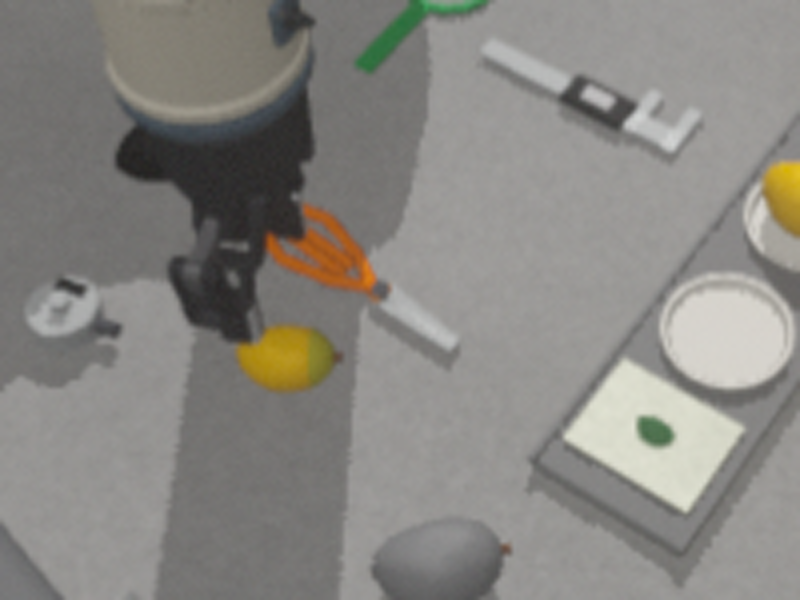

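The gripper is over s1 at crop (287,357). Descending.

Emit:
carry_out(
  increments=[
    {"tx": 0.03, "ty": 0, "tz": 0.7, "twist": 0},
    {"tx": 0, "ty": 0, "tz": 0.8, "twist": 0},
    {"tx": 0, "ty": 0, "tz": 0.8, "twist": 0},
    {"tx": 0, "ty": 0, "tz": 0.6, "twist": 0},
    {"tx": 0, "ty": 0, "tz": 0.32, "twist": 0},
  ],
)

```text
time: 30.7
position: [0.443, -0.2815, 0.0044]
orientation: [3.141, -0.0, -2.722]
force: [0.8, 0.6, 0.6]
gripper_width: 0.75
```

Emit:
carry_out(
  increments=[
    {"tx": 0, "ty": 0, "tz": 0, "twist": 0},
    {"tx": 0, "ty": 0, "tz": 0, "twist": 0},
    {"tx": 0, "ty": 0, "tz": 0, "twist": 0},
    {"tx": 0, "ty": 0, "tz": 0, "twist": 0},
    {"tx": 0, "ty": 0, "tz": 0, "twist": 0},
  ],
  fingers=-1,
)

```text
time: 31.2
position: [0.4432, -0.2825, 0.0059]
orientation: [-3.141, 0.001, -2.723]
force: [1.1, 1.9, 8.0]
gripper_width: 0.445
```

Emit:
carry_out(
  increments=[
    {"tx": 0, "ty": 0, "tz": 0, "twist": 0},
    {"tx": 0, "ty": 0, "tz": 0, "twist": 0},
    {"tx": 0, "ty": 0, "tz": 0, "twist": 0},
    {"tx": 0, "ty": 0, "tz": -0.3, "twist": 0},
    {"tx": 0, "ty": 0, "tz": -0.7, "twist": 0},
  ],
)

```text
time: 31.7
position: [0.4421, -0.2818, 0.0301]
orientation: [3.14, -0.001, -2.723]
force: [0.0, 0.2, -0.1]
gripper_width: 0.445
```

Emit:
carry_out(
  increments=[
    {"tx": 0, "ty": 0, "tz": -0.8, "twist": 1},
    {"tx": 0, "ty": 0, "tz": -0.8, "twist": 1},
    {"tx": 0, "ty": 0, "tz": -0.5, "twist": 1},
    {"tx": 0, "ty": 0, "tz": -0.3, "twist": 1},
    {"tx": 0, "ty": 0, "tz": 0, "twist": 1},
  ],
)

```text
time: 32.2
position: [0.4431, -0.2827, 0.0919]
orientation: [-3.14, 0.001, -3.075]
force: [0.7, -0.0, -0.2]
gripper_width: 0.445
```

Emit:
carry_out(
  increments=[
    {"tx": 0, "ty": 0, "tz": 0, "twist": 1},
    {"tx": 0, "ty": 0, "tz": 0, "twist": 0},
    {"tx": 0, "ty": 0, "tz": 0, "twist": 0},
    {"tx": 0, "ty": 0, "tz": 0, "twist": 0},
    {"tx": 0, "ty": 0, "tz": 0, "twist": 0},
  ],
)

```text
time: 32.7
position: [0.4427, -0.2823, 0.0903]
orientation: [3.142, -0.0, -3.14]
force: [0.5, -0.1, -0.5]
gripper_width: 0.441
```

```bash
python3 go.py .6426 -.1086 .09 180;  python3 - <<'E'
from meas import *
ds=ctrl.get_image('scene');d=ds['image'];c=cam(ds)
cv2.imwrite(f'pics/s16.png',cv2.resize(d[180:330,100:300],None,fx=4,fy=4,interpolation=2)[:,:,::-1])
E
```

```text
t 32.7 pos [ 0.4427 -0.2823  0.0903] yaw 180.1 w 0.441 F [ 0.5 -0.1 -0.5] roll [ 3.142 -0.   ]
twist 0.02  tx -8.00 ty 6.95 tz 0.01
```

View pics/s16.png

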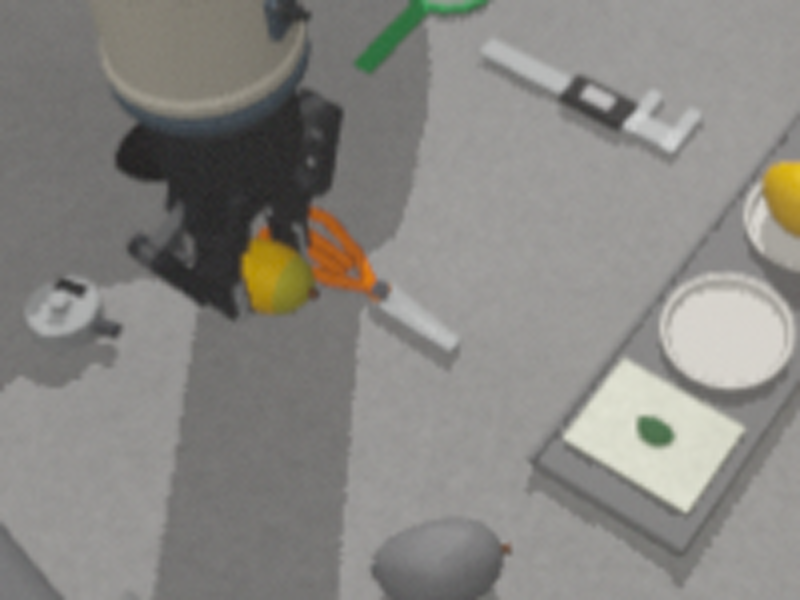

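s1 is held at 0.44. Now to cup 4.

Emit:
carry_out(
  increments=[
    {"tx": -0.5, "ty": 0.44, "tz": 0, "twist": 0},
    {"tx": -0.8, "ty": 0.7, "tz": 0, "twist": 0},
    {"tx": -0.9, "ty": 0.78, "tz": 0, "twist": 0},
    {"tx": -0.9, "ty": 0.78, "tz": 0, "twist": 0},
    {"tx": -0.9, "ty": 0.78, "tz": 0, "twist": 0},
  ],
)

```text
time: 33.25
position: [0.5435, -0.1944, 0.0902]
orientation: [3.142, -0.0, -3.141]
force: [-0.0, -0.5, -0.7]
gripper_width: 0.442
```

Emit:
carry_out(
  increments=[
    {"tx": -0.9, "ty": 0.78, "tz": 0, "twist": 0},
    {"tx": -0.9, "ty": 0.78, "tz": 0, "twist": 0},
    {"tx": -0.9, "ty": 0.78, "tz": 0, "twist": 0},
    {"tx": -0.8, "ty": 0.7, "tz": 0, "twist": 0},
    {"tx": -0.5, "ty": 0.43, "tz": 0, "twist": 0},
  ],
)

```text
time: 33.75
position: [0.6439, -0.1071, 0.0901]
orientation: [3.142, 0.0, -3.14]
force: [0.1, -0.7, -1.8]
gripper_width: 0.439
```

Emit:
carry_out(
  increments=[
    {"tx": 0, "ty": 0, "tz": 0.3, "twist": 0},
    {"tx": 0, "ty": 0, "tz": 0.7, "twist": 0},
    {"tx": 0, "ty": 0, "tz": 0.7, "twist": 0},
    {"tx": 0, "ty": 0, "tz": 0.5, "twist": 0},
    {"tx": 0, "ty": 0, "tz": 0.3, "twist": 0},
  ],
)

```text
time: 34.25
position: [0.6417, -0.1089, 0.0264]
orientation: [3.141, -0.002, 3.141]
force: [0.6, 0.8, -0.6]
gripper_width: 0.441
```

Emit:
carry_out(
  increments=[
    {"tx": 0, "ty": 0, "tz": 0.15, "twist": 0},
    {"tx": 0, "ty": 0, "tz": 0.1, "twist": 0},
    {"tx": 0, "ty": 0, "tz": 0.03, "twist": 0},
    {"tx": 0, "ty": 0, "tz": 0, "twist": 0},
    {"tx": 0, "ty": 0, "tz": 0, "twist": 0},
  ],
)

```text
time: 34.75
position: [0.643, -0.1085, 0.0212]
orientation: [-3.141, 0.001, -3.141]
force: [-0.4, -0.3, -1.0]
gripper_width: 0.444
```

```bash
python3 go.py .6426 -.1086 .018 180
```

```text
t 34.75 pos [ 0.643  -0.1085  0.0212] yaw 180.0 w 0.444 F [-0.4 -0.3 -1. ] roll [-3.141e+00  1.000e-03]
twist 0.00  tx 0.02 ty -0.00 tz 0.13
```

Emit:
carry_out(
  increments=[
    {"tx": 0, "ty": 0, "tz": 0.05, "twist": 0},
    {"tx": 0, "ty": 0, "tz": 0.05, "twist": 0},
    {"tx": 0, "ty": 0, "tz": 0, "twist": 0},
    {"tx": 0, "ty": 0, "tz": 0, "twist": 0},
    {"tx": 0, "ty": 0, "tz": 0, "twist": 0},
  ],
)

```text
time: 35.25
position: [0.6427, -0.1085, 0.0183]
orientation: [-3.142, 0.0, -3.141]
force: [-0.0, -0.3, -0.7]
gripper_width: 0.444
```

Emit:
carry_out(
  increments=[
    {"tx": 0, "ty": 0, "tz": 0.03, "twist": 0},
    {"tx": 0, "ty": 0, "tz": 0, "twist": 0},
    {"tx": 0, "ty": 0, "tz": 0, "twist": 0},
    {"tx": 0, "ty": 0, "tz": 0, "twist": 0},
    {"tx": 0, "ty": 0, "tz": 0, "twist": 0},
  ],
)

```text
time: 35.75
position: [0.6429, -0.1086, 0.0179]
orientation: [-3.141, 0.001, -3.141]
force: [-1.3, -0.4, 5.7]
gripper_width: 0.443
```

Touched at 6 N. Releasing, rising and backing off towards the base for a clear look.

Emit:
carry_out(
  increments=[
    {"tx": 0, "ty": 0, "tz": 0, "twist": 0},
    {"tx": 0, "ty": 0, "tz": 0, "twist": 0},
    {"tx": 0, "ty": 0, "tz": 0, "twist": 0},
    {"tx": 0, "ty": 0, "tz": 0, "twist": 0},
    {"tx": 0, "ty": 0, "tz": 0, "twist": 0},
  ],
  fingers=0.35,
)

```text
time: 36.25
position: [0.6427, -0.1085, 0.0175]
orientation: [3.142, -0.0, -3.141]
force: [0.5, -0.3, -0.1]
gripper_width: 0.671
```

Emit:
carry_out(
  increments=[
    {"tx": 0, "ty": 0, "tz": -0.1, "twist": 0},
    {"tx": 0, "ty": 0, "tz": -0.5, "twist": 0},
    {"tx": 0, "ty": 0, "tz": -1, "twist": 0},
    {"tx": 0, "ty": 0, "tz": -1, "twist": 0},
    {"tx": 0, "ty": 0, "tz": -1, "twist": 0},
  ],
)

```text
time: 36.75
position: [0.6428, -0.1085, 0.1095]
orientation: [-3.141, 0.001, -3.141]
force: [-0.2, 0.3, 0.0]
gripper_width: 0.668
```

Emit:
carry_out(
  increments=[
    {"tx": 0.8, "ty": -1, "tz": -0.5, "twist": 0},
    {"tx": 0.8, "ty": -1, "tz": -0.5, "twist": 0},
    {"tx": 0.8, "ty": -1, "tz": -0.5, "twist": 0},
    {"tx": 0.8, "ty": -1, "tz": 0, "twist": 0},
    {"tx": 0.8, "ty": -1, "tz": 0, "twist": 0},
  ],
)

```text
time: 37.25
position: [0.5422, -0.2345, 0.1466]
orientation: [-3.141, 0.002, -3.141]
force: [-0.7, -0.4, -1.2]
gripper_width: 0.673
```

Emit:
carry_out(
  increments=[
    {"tx": 0.8, "ty": -1, "tz": 0, "twist": 0},
    {"tx": 0.8, "ty": -1, "tz": 0, "twist": 0},
    {"tx": 0.8, "ty": -1, "tz": 0, "twist": 0},
    {"tx": 0.8, "ty": -1, "tz": 0, "twist": 0},
    {"tx": 0.6, "ty": -1, "tz": 0, "twist": 0},
  ],
)

```text
time: 37.75
position: [0.4466, -0.3595, 0.1461]
orientation: [-3.141, 0.0, 3.142]
force: [0.1, -0.4, -0.0]
gripper_width: 0.674
```

Emit:
carry_out(
  increments=[
    {"tx": 0, "ty": -0.7, "tz": 0, "twist": 0},
    {"tx": 0, "ty": 0, "tz": 0, "twist": 0},
    {"tx": 0, "ty": 0, "tz": 0, "twist": 0},
    {"tx": 0, "ty": 0, "tz": 0, "twist": 0},
    {"tx": 0, "ty": 0, "tz": 0, "twist": 0},
  ],
)

```text
time: 38.25
position: [0.4482, -0.3751, 0.1451]
orientation: [3.141, -0.0, -3.14]
force: [-0.3, -0.2, 0.8]
gripper_width: 0.676
```

```bash
python3 - <<'E'
from meas import *
dt=ctrl.get_image('top');ds=ctrl.get_image('scene');cs=[cam(dt),cam(ds)]
R=dict(s4=(.628,.191),s3=(.6329,.0912),s2=(.6377,-.0087),s1=(.6426,-.1086))
for n,r in R.items():
    z=.0115+DIM[n][2]/2
    us=[proj(c,[*r,z])[0] for c in cs]
    o=[obs_at(d,u) for d,u in zip((dt,ds),us)]
    x,e,a=fit(cs,o,DIM[n],[*r,z,.05])
    print(n,x[:3],'off mm',((x[:2]-r)*1000).round(1),'z-exp %.4f'%(x[2]-z),np.degrees(x[3]).round(1),np.round(e,1).tolist(),np.round(a,2))
for n,d,(a,b,w,h) in(('scene',ds,(140,230,160,150)),('top',dt,(100,130,220,80))):
  cv2.imwrite(f'pics/{n}20.png',cv2.resize(d['image'][a:a+h,b:b+w],None,fx=3.6,fy=3.6,interpolation=2)[:,:,::-1])
print(ctrl.sense()['position'],ctrl.sense()['time'])
E
```

```text
s4 [0.6301 0.1917 0.0418] off mm [2.1 0.7] z-exp 0.0018 -0.0 [[-0.3, -0.4], [-0.5, 0.1]] [0.98 0.96]
s3 [0.6317 0.0919 0.0377] off mm [-1.2  0.7] z-exp 0.0012 -10.7 [[-0.3, -0.4], [-0.5, 0.1]] [0.98 0.96]
s2 [ 0.6384 -0.0078  0.0342] off mm [0.7 0.9] z-exp 0.0012 0.6 [[-0.3, -0.4], [-0.4, 0.1]] [0.98 0.94]
s1 [ 0.6523 -0.1083  0.0403] off mm [9.7 0.3] z-exp 0.0108 -0.3 [[2.3, 2.8], [2.9, -0.5]] [0.13 0.88]
[ 0.4481 -0.3754  0.1451] 38.35
```

View pics/scene20.png

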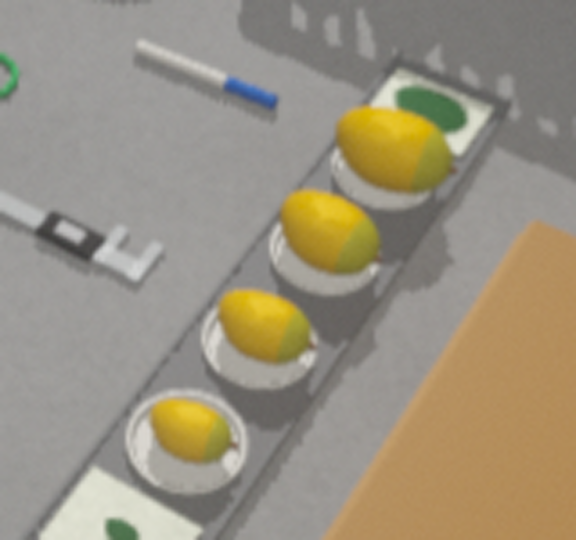

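View pics/top20.png

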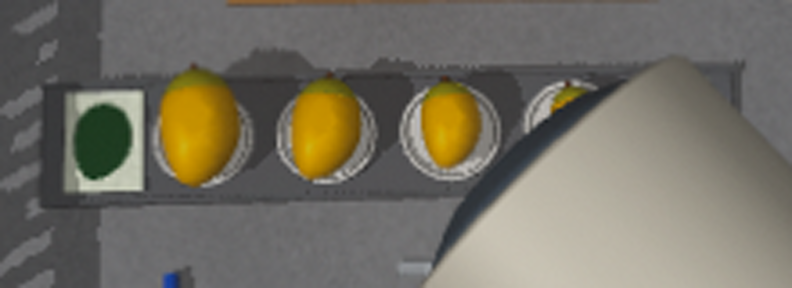

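s2, s3 and s4 are within about 2 mm of their cup centres. s1's top view is covered by the arm, so I'll back off further to check it.

Emit:
carry_out(
  increments=[
    {"tx": 0.4, "ty": -0.9, "tz": -0.5, "twist": 0},
    {"tx": 0.4, "ty": -0.9, "tz": -0.5, "twist": 0},
    {"tx": 0.4, "ty": -0.9, "tz": -0.5, "twist": 0},
    {"tx": 0.4, "ty": -0.9, "tz": -0.5, "twist": 0},
    {"tx": 0.4, "ty": -0.9, "tz": -0.5, "twist": 0},
  ],
)

```text
time: 38.85
position: [0.3975, -0.489, 0.2081]
orientation: [3.141, -0.0, -3.141]
force: [0.4, -0.2, -0.6]
gripper_width: 0.671
```

Emit:
carry_out(
  increments=[
    {"tx": 0.2, "ty": -0.5, "tz": 0, "twist": 0},
    {"tx": 0, "ty": 0, "tz": 0, "twist": 0},
    {"tx": 0, "ty": 0, "tz": 0, "twist": 0},
    {"tx": 0, "ty": 0, "tz": 0, "twist": 0},
    {"tx": 0, "ty": 0, "tz": 0, "twist": 0},
  ],
)

```text
time: 39.35
position: [0.3931, -0.5, 0.2071]
orientation: [3.141, -0.0, -3.141]
force: [-0.2, -0.7, -0.2]
gripper_width: 0.672
```

```bash
python3 - <<'E'
from meas import *
dt=ctrl.get_image('top');ds=ctrl.get_image('scene');cs=[cam(dt),cam(ds)]
R=dict(s4=(.628,.191),s3=(.6329,.0912),s2=(.6377,-.0087),s1=(.6426,-.1086))
for n,r in R.items():
    z=.0115+DIM[n][2]/2
    us=[proj(c,[*r,z])[0] for c in cs]
    o=[obs_at(d,u) for d,u in zip((dt,ds),us)]
    x,e,a=fit(cs,o,DIM[n],[*r,z,.05])
    print(n,x[:3],'off mm',((x[:2]-r)*1000).round(1),'z-exp %.4f'%(x[2]-z),np.degrees(x[3]).round(1),np.round(a,2),onz(cs[1],o[1][:2],z))
d=dt['image'];a,b=100,130
cv2.imwrite('pics/top21.png',cv2.resize(d[a:a+80,b:b+220],None,fx=3.6,fy=3.6,interpolation=2)[:,:,::-1])
s=ctrl.sense();print(s['time'],s['position'],abs(s['joint_vel']).max())
E
```

```text
s4 [0.6301 0.1917 0.0417] off mm [2.1 0.7] z-exp 0.0017 -0.8 [0.98 0.96] [0.6309 0.1944 0.04  ]
s3 [0.6316 0.0919 0.0376] off mm [-1.3  0.7] z-exp 0.0011 -10.8 [0.99 0.96] [0.6327 0.0938 0.0365]
s2 [ 0.6384 -0.0079  0.0342] off mm [0.7 0.8] z-exp 0.0012 0.5 [0.99 0.94] [ 0.6392 -0.0062  0.033 ]
s1 [ 0.6438 -0.1085  0.0306] off mm [1.2 0.1] z-exp 0.0011 3.0 [0.97 0.9 ] [ 0.6443 -0.1073  0.0295]
39.45 [ 0.3931 -0.5004  0.2074] 0.004664367997088953
```

View pics/top21.png

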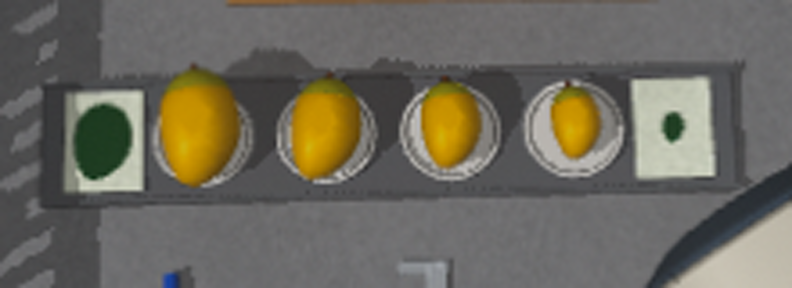

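The top view shows all four lying centred: largest by the big print at crop (199,130), then (327,130), (449,125), and the smallest by the small print at (575,122). Handing in.

```bash
python3 -c "
from station import ctrl
print(ctrl.sign_off())"
```

```text
the job is handed in; nothing more can be done
None
```

The four mangoes are in their cups in size order, smallest in cup 4 next to the small-print card up to the largest in cup 1 next to the big print. I handed the job in at about 39.5 s. Each one was lowered until it touched the cup floor and then released.

**Last check:** fits from both cameras, about 1 s apart, put every mango within about 2 mm of its cup centre. Each was lying flat and none had moved. The arm was clear of everything.

**Disagreements:**
- **Cup floor height:** images gave about 9 mm, but the force contacts showed about 11–12 mm. Because of that, the first mango placed (the second largest) was pressed into its cup with 28 N for a moment. I eased it up before releasing and went more gently with the rest.
- **Scene view alone:** it places the mangoes 2 to 4.5 mm off centre, more than the two-view fit but still well inside the 15 mm limit.
- **Smallest mango:** its first check, with the arm blocking the top view, read 9.7 mm off. With a clear view it read about 1 mm.

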